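# Hang the shop bin on the slat rack

### The arm

A 6-joint arm with a two-finger parallel gripper is mounted at the origin on a cart in front of the work surface, level with it; the furniture and walls round the work are solid. World frame = base frame: x ahead of the robot, y to its left, z up, the work surface at z = 0. Lengths are in m, angles in rad, forces in N, time in s.
With the tool pointing down it reaches from about 0.35 to 0.85 m from the base axis. Payload 8.1 kg.
Tool frame: the origin (TCP) lies on the centre line of the jaws, within the pads' length; the fingertips stand robot.tip_extent ahead of it and the grasp point (between the pads) lies 11 mm behind it (robot.tip_extent is the distance from the TCP to the fingertips, in m); y points along the fingers, z is the direction in which the jaws open and shut, and the axes are right-handed (so a half turn about y gives the same grasp; the last joint's range is limited). The gripper opens to 93 mm and grips with 3 to 60 N. Pads are 15 mm wide; open, the fingers measure 128 mm over their backs; the gripper's body (75 mm by 188 mm) begins 65 mm behind the grasp point.
Start: joints at [-1.433, 0.13, 1.488, -0, 1.523, -0.085], TCP at [0.133, -0.585, 0.227] pointing down, gripper open.
Joint ranges: [-2.96, 2.96], [-0.89, 2.26], [0.02, 2.5], [-1.34, 4.48], [0, 2.73], [-2.66, 2.66]. Speed limits (rad/s): [2.39, 2.39, 2.79, 3.14, 3.14, 3.14].

### API

Orientations are given as a rotation vector (axis times angle).
In Python, from plant import monitor, optics, robot gives the robot as it stands.
- The arm moves only by the shell command python3 -m inch 'ROWS' [OPENING] [FORCE]. ROWS is JSON, a list that holds one entry, the list of rows, each a list of 6 numbers: the shift along the tool's x, y, z in mm, then the turn, a rotation vector about the tool's x, y, z in rad. A call has 1 to 8 rows; each row shifts and turns the commanded pose from where the row before left it, along the tool's axes as they then stand; what a row does not reach is not made up. A row lasts 1/8 s, in which the tool goes at most 62.5 mm and 10.7 degrees, less where a joint would pass 70% of its speed; a pose out of reach is approached as far as the arm can. A call is refused whole if a number of a shift passes 62.5 or a number of a turn 0.188, either way. A call with a gripper value outside its range is refused whole. OPENING is the finger opening in mm, from 0 to 93, set as the call begins (- or left out, the last holds). The fingers move at their own pace and stop on an object; FORCE is the grip in N (left out, the last holds). Time passes only in rows, so rows that do not move let the fingers close. It gives the time, the measured TCP pose, the force and the opening at its end, in the units of the state.
- monitor.read_state(): the state, without advancing time (a new reading comes with each control period).
- optics.read_camera(name): name is "scene" or "side" or "wrist"; returns a dict with "image" (480x640x3 uint8, blue, green, red), "fx", "fy", "cx", "cy" (pixels), "rvec" (rotation vector, rad) and "tvec" (3), from world to camera coordinates, as OpenCV has them. Camera axes: x right, y down, z forward; pixel columns grow to the right and rows downward; lengths in m; the calibration is good to about 2 mm. A picture is of the moment at which its call begins. There is no depth.
- robot.close_job(): hands the job in, once; it reports no verdict.
The state is a dict: "t": time; "q": joint angles; "dq": joint speeds; "joint_torque": joint torques, N m; "tool_pos": TCP position; "orientation": TCP orientation; "force": force on the tool from outside, world axes, zero at the start; "wrist_torque": the same for the moment, N m; "opening": finger opening in m.
Only numpy, scipy, OpenCV 4.12 (cv2) and the standard library are available. Lean on these libraries where they do the work, as an engineer would, in place of code of your own. Each camera call takes 0.05 s, during which the arm holds its last target.

### The job

Hang the blue shop bin in the upper groove of the slatted metal rack, open side up: tilt its front up, feel its upturned steel lip into the groove, then turn it down in the hand until its back lies flush on the slats, and only then let go of it. Do it gently, without forcing the bin against the rack, and leave the other things on the table where they are.

Things in the scene. Friction and masses are not known exactly. Their poses are not given: they have to be found in the camera images.
- bin_center (a point): centre (half-way up) of the blue open-topped bin standing on the table: 90 mm long (x), 50 mm wide (y; grasp across the side walls), 55 mm high (z up), walls 3 mm, 0.17 to 0.35 kg. +x points to its back, which carries the hanging lip. Side walls are full height only from x = -21 to +45 mm; the front is a low scoop
- bin_neck (a point): middle of the neck's underside at the back wall, 45 mm behind and 23.5 mm above the bin's centre, axes as the bin. The neck, a plate 4 mm thick, 40 mm wide, runs 11 mm back from here, its top level with the bin's rim; on its end a lip 3.5 mm thick stands up, leaving a gap of 7.5 mm to the plane of the back wall
- bin_lip (a point): middle of the top edge of the bin's upturned lip, 24 mm above the neck's underside, 54.25 mm behind and 47.5 mm above the bin's centre; axes as the bin. The lip (24 mm) cannot pass the 16 mm mouth upright; with the bin's front up by about 40 degrees it goes in obliquely, along the lip's own direction. All is rigid, nothing snaps
- rack_groove (a point): NOMINAL place of the upper groove on the fixed rack: middle of the lower front edge of its mouth, 150 mm above the table. x points into the rack, square to the board's face (x = 0), y along the groove, z up. The slat board is clamped in its posts up to 14 mm higher or lower than this reading tells (it follows the posts; x, y are true): feel for it
- groove_back (a point): point 17.5 mm into the rack from the nominal groove edge, on the groove's back wall. Mouth 16 mm high; above it the upper slat hangs in front as a 6 mm thick lip; behind that a cavity, x = 6 to 17.5 mm, reaches 36 mm above the groove's level floor. Seated: neck on the floor, lip behind the upper slat, bin's back flat on the board
- rack: the slat rack: origin at the centre of its underside, 12 mm behind the board's face, axes as the groove. Feet 130 mm deep; dark posts 216 mm high at y = +/-130 mm, aluminium board 242 mm long between them. The board ends 46 mm above the upper groove's floor; below the mouth its face is flat for 59 mm. A like groove 75 mm lower is not to be used
- bin: the same bin, origin at the centre of its underside
- gas_nozzle: copper gas nozzle lying on the table, 25 x 68 x 25 mm; leave alone
- nut: hexagon nut on the table, 27 x 31 x 15 mm; leave alone
- mig_pliers: pliers with red handles lying on the table, 58 x 199 x 18 mm; leave alone
Not all that is in view belongs to the job. What is meant by the bin is not yellow, and is the larger of those in its own colour.

How it is judged:
On the way, in this order (a step that is already met when the one before it is completed fails the run):
1. the bin, tilted front up by more than 17 degrees, has its lip inside the upper groove, at least 10 mm behind the board's face (angle between bin_center's own z axis and vertical above 0.3 rad and x of bin_lip in the frame of rack_groove between 0.01 and 0.03 m and z of bin_lip in the frame of rack_groove between -0.015 and 0.055 m and y of bin_center in the frame of rack_groove between -0.1 and 0.1 m), for 0.1 s.
2. the bin is turned down flush on the board while still held or pressed by the fingers (not dropped) (angle between bin_center's own z axis and vertical below 0.07 rad and x of bin_center in the frame of rack_groove between -0.0485 and -0.041 m and z of bin_center in the frame of rack_groove between -0.0415 and -0.0055 m and y of bin_center in the frame of rack_groove between -0.1 and 0.1 m and angle between the y axis of bin_center and the y axis of rack_groove, either way round below 0.09 rad and contact force between the fingers and bin above 0.3 N), for 0.1 s.
At the end, for the whole second after the job is handed in: the bin hangs at rest on the rack's upper groove: upright within 4 degrees, square to the board within 5 degrees, its back within 3.5 mm of the board's face, its height within 18 mm of nominal seating (the board itself may be 14 mm off), released (angle between bin_center's own z axis and vertical below 0.07 rad and x of bin_center in the frame of rack_groove between -0.0485 and -0.041 m and z of bin_center in the frame of rack_groove between -0.0415 and -0.0055 m and y of bin_center in the frame of rack_groove between -0.1 and 0.1 m and angle between the y axis of bin_center and the y axis of rack_groove, either way round below 0.09 rad and linear speed of bin below 0.01 m/s and contact force between bin and rack above 0.3 N); the robot touches nothing.
It fails at once if the bin is pressed against the rack with more than 45 N (all their contacts together, so levering counts) (contact force between bin and rack above 45 N).
It fails at once if the gas nozzle is shoved aside (more than 3 cm) (distance of gas_nozzle from where it was at the start of the episode above 0.03 m).
It fails at once if the nut is shoved aside (more than 3 cm) (distance of nut from where it was at the start of the episode above 0.03 m).
It fails at once if the pair of pliers is shoved aside (more than 3 cm) (distance of mig_pliers from where it was at the start of the episode above 0.03 m).
It also fails if it takes over 64 s, if anything falls off the work surface, if the arm or the gripper's body presses on something with over 40 N, if the wrist force passes 120 N, or if a joint passes its speed limit or range.

## Working session

There is one attempt and no reset: what is moved stays moved. The work goes in short steps, Python scripts to look and compute and a shell command to move; the robot and the scene stay as the last step left them, time stands still between calls to the robot, and variables do not carry over. Pictures are saved under pics/ and viewed, and the job is handed in when it is done.

```bash
ls; mkdir -p pics; python3 - <<'E'
from plant import monitor, optics, robot
import cv2
print(monitor.read_state()); print(robot.tip_extent)
for n in ["scene","side","wrist"]:
    c=optics.read_camera(n); cv2.imwrite(f"pics/{n}0.png",c["image"]); print(n,{k:v for k,v in c.items() if k!="image"})
E
```

```text
pics
{'t': 0.0, 'q': array([-1.43341439e+00,  1.31158190e-01,  1.48926016e+00,  1.23164553e-05,
        1.52301007e+00, -8.54055669e-02]), 'dq': array([ 0.00040682, -0.00147014,  0.00117749,  0.00124895,  0.00093532,
       -0.00121492]), 'joint_torque': array([-1.29787441e-04, -5.59850693e+01, -4.91751945e+01,  7.67676369e-02,
        3.56104178e-02, -1.24010571e-04]), 'tool_pos': array([ 0.13251654, -0.58461705,  0.22559972]), 'orientation': array([-0.23533974,  2.1055511 , -2.10166592]), 'force': array([-0.46125045, -0.16831553, -0.6215241 ]), 'wrist_torque': array([-0.02806725, -0.02034551, -0.0259149 ]), 'opening': 0.09271848831452896}
0.008
scene {'fx': 554.1761766344721, 'fy': 554.1761766344721, 'cx': 303.4902612617818, 'cy': 244.20118803323382, 'rvec': array([ 1.3180558 , -2.0980014 ,  1.02396415]), 'tvec': array([0.17286674, 0.38940159, 1.0433374 ])}
side {'fx': 514.0069926514553, 'fy': 514.0069926514553, 'cx': 320.58591594456436, 'cy': 236.16769511928644, 'rvec': array([ 2.17123138, -0.00378584, -0.01818474]), 'tvec': array([-0.49508663,  0.08970627,  1.09834191])}
wrist {'fx': 383.57365502867583, 'fy': 383.57365502867583, 'cx': 321.7245384683429, 'cy': 238.441814387931, 'rvec': array([-2.2988461 ,  1.83588474,  0.22857791]), 'tvec': array([-0.59947859, -0.02906666,  0.38814278])}
```

View pics/scene0.png

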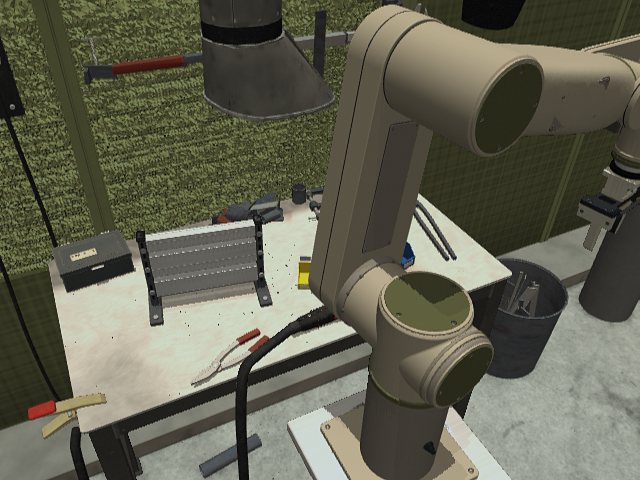

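View pics/side0.png

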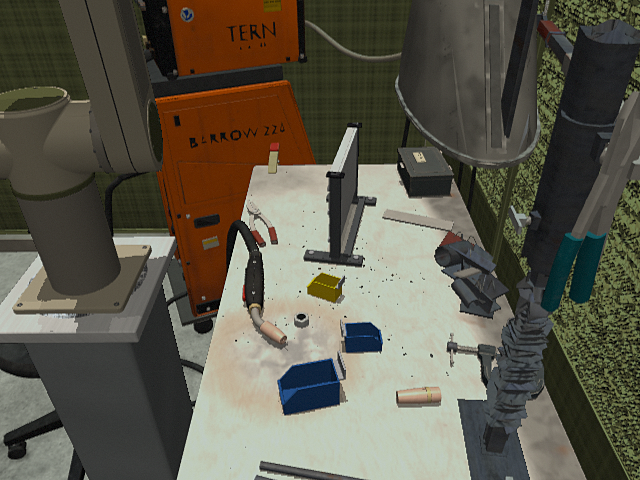

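View pics/wrist0.png

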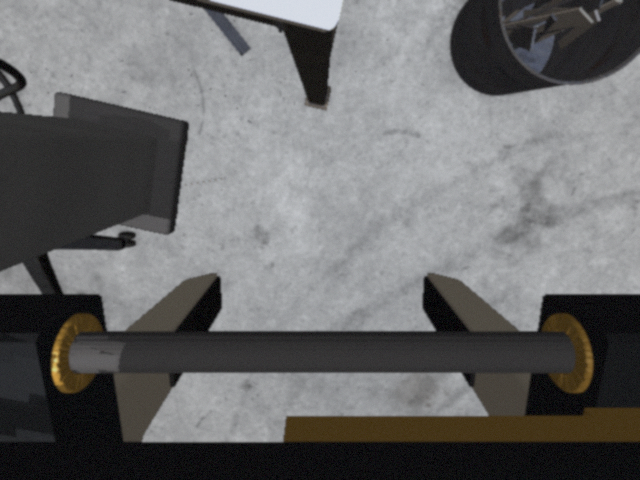

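The side view shows the large blue bin at about (310,385), a small blue one at (360,337), a yellow one at (325,287) and the rack at (345,200). Next I'll zoom in and measure.

```bash
cat > h.py <<'E'
import numpy as np, cv2
from scipy.spatial.transform import Rotation as R
from plant import monitor, optics, robot
def cam(n):
    c=optics.read_camera(n); c["R"]=cv2.Rodrigues(np.array(c["rvec"]))[0]; return c
def ray(c,u,v):
    d=np.array([(u-c["cx"])/c["fx"],(v-c["cy"])/c["fy"],1]); return -c["R"].T@c["tvec"], c["R"].T@d
def onz(c,u,v,z):
    o,d=ray(c,u,v); return o+d*(z-o[2])/d[2]
def proj(c,P):
    p=c["R"]@np.asarray(P,float)+c["tvec"]; return np.array([c["fx"]*p[0]/p[2]+c["cx"],c["fy"]*p[1]/p[2]+c["cy"]])
def st():
    s=monitor.read_state(); M=R.from_rotvec(s["orientation"]).as_matrix()
    print("t",round(s["t"],2),"p",s["tool_pos"].round(4),"F",s["force"].round(2),"T",s["wrist_torque"].round(2),"op",round(s["opening"],4),"q",s["q"].round(3)); print(M.round(3)); return s,M
E
python3 - <<'E'
from h import *
c=cam("side"); im=c["image"]
cv2.imwrite("pics/z1.png",cv2.resize(im[330:430,260:400],None,fx=5.6,fy=5.6,interpolation=cv2.INTER_CUBIC))
cv2.imwrite("pics/z2.png",cv2.resize(im[115:275,290:400],None,fx=3.7,fy=3.7,interpolation=cv2.INTER_CUBIC))
c2=cam("scene"); cv2.imwrite("pics/z3.png",cv2.resize(c2["image"][205:335,130:290],None,fx=4.6,fy=4.6,interpolation=cv2.INTER_CUBIC))
E
```

```text
(no output)
```

View pics/z1.png

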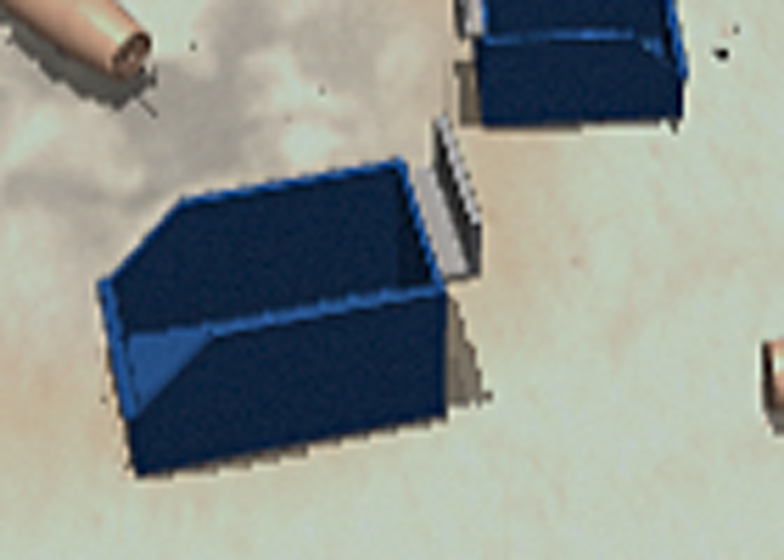

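View pics/z2.png

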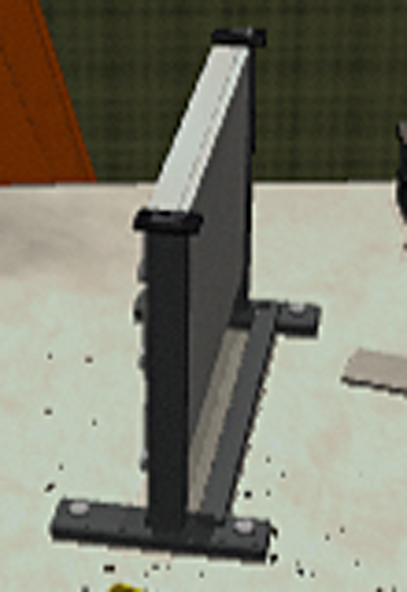

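View pics/z3.png

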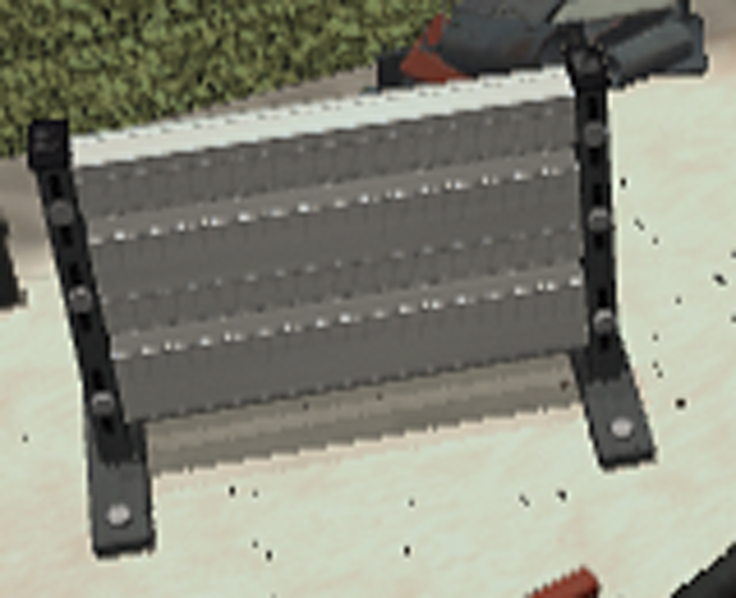

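```bash
python3 - <<'E'
from h import *
c=cam("side"); s=cam("scene")
f=lambda u,v:(260+(u+.5)/5.6-.5,330+(v+.5)/5.6-.5)
g=lambda u,v:(290+(u+.5)/3.7-.5,115+(v+.5)/3.7-.5)
k=lambda u,v:(130+(u+.5)/4.6-.5,205+(v+.5)/4.6-.5)
for n,p,z in [("bfn",(137,475),0),("bbn",(447,415),0),("rbn",(444,291),.055),("rbf",(403,161),.055),("stepn",(213,333),.055),("stepf",(185,200),.055),("liptop far",(441,116),.075),("liptop near",(480,222),.075)]:
    print(n,onz(c,*f(*p),z).round(4))
print("rack side view")
for n,p,z in [("near foot front bot",(52,537),0),("nearfoot back bot",(267,560),0),("nearfoot front top-near?",(52,537),.012),
  ("cap near fl",(135,218),.216),("cap near fr",(193,226),.216),("cap near bl",(146,208),.216),("cap near br",(203,214),.216),("cap far l",(213,40),.216),("cap far r",(267,40),.216)]:
    print(n,onz(c,*g(*p),z).round(4))
print("scene")
for n,p,z in [("capL bl",(30,122),.216),("capL br",(68,120),.216),("footL fl",(95,552),0),("footL fr",(153,548),0),("footR fl",(605,467),0),("footR fr",(655,458),0),("capR tl",(570,57),.216),("capR fr",(606,57),.216)]:
    print(n,onz(s,*k(*p),z).round(4))
# board top front edge
def plane(c,a,b):
    o,d=ray(c,*a);_,e=ray(c,*b);n=np.cross(d,e);n/=np.linalg.norm(n);return n,n@o
n1,d1=plane(c,g(150,208),g(218,46)); n2,d2=plane(s,k(75,163),k(575,95))
for y in(0.25,.1,.4):
  x=np.linalg.solve(np.array([n1,n2,[0,1,0]]),[d1,d2,y]);print("front edge",x.round(4))
n1,d1=plane(c,g(190,212),g(249,46)); n2,d2=plane(s,k(75,137),k(570,68))
for y in(0.25,.1,.4):
  x=np.linalg.solve(np.array([n1,n2,[0,1,0]]),[d1,d2,y]);print("back edge",x.round(4))
E
```

```text
bfn [ 0.4391 -0.345   0.    ]
bbn [ 0.5267 -0.3254  0.    ]
rbn [ 0.5255 -0.3267  0.055 ]
rbf [ 0.5148 -0.2797  0.055 ]
stepn [ 0.4625 -0.3405  0.055 ]
stepf [ 0.4526 -0.2937  0.055 ]
liptop far [ 0.5257 -0.2811  0.075 ]
liptop near [ 0.5354 -0.3199  0.075 ]
rack side view
near foot front bot [0.4574 0.0582 0.    ]
nearfoot back bot [0.5848 0.0339 0.    ]
nearfoot front top-near? [0.4583 0.0423 0.012 ]
cap near fl [0.509  0.0534 0.216 ]
cap near fr [0.5396 0.0436 0.216 ]
cap near bl [0.515  0.0648 0.216 ]
cap near br [0.5454 0.0571 0.216 ]
cap far l [0.56   0.2969 0.216 ]
cap far r [0.5944 0.2958 0.216 ]
scene
capL bl [0.5932 0.3145 0.216 ]
capL br [0.587  0.2978 0.216 ]
footL fl [ 0.5203  0.3365 -0.    ]
footL fr [0.5104 0.3093 0.    ]
footR fl [0.4655 0.0799 0.    ]
footR fr [0.4604 0.0535 0.    ]
capR tl [0.5328 0.0616 0.216 ]
capR fr [0.5252 0.0455 0.216 ]
front edge [0.5521 0.25   0.2079]
front edge [0.5209 0.1    0.207 ]
front edge [0.5832 0.4    0.2088]
back edge [0.573  0.25   0.2085]
back edge [0.5436 0.1    0.2073]
back edge [0.6024 0.4    0.2096]
```

```bash
cat >> h.py <<'E'
def rz(a): return R.from_euler('z',a).as_matrix()
def toolR(yaw,lean,s):
    # frame yaw; fingers point down and forward (along yaw x) by lean; tool z = s*frame y
    F=rz(yaw); y=F@[np.sin(lean),0,-np.cos(lean)]; z=s*F[:,1]; return np.stack([np.cross(y,z),y,z],1)
def rows(tp,TR,n,S=None):
    s=monitor.read_state(); p=s["tool_pos"]; M=R.from_rotvec(s["orientation"]).as_matrix()
    if S is not None: p,M=S
    w=R.from_matrix(M.T@TR).as_rotvec()
    out=[]
    for i in range(n):
        Ri=M@R.from_rotvec(w*i/n).as_matrix()
        d=Ri.T@((tp-p)/n)*1000
        out.append([round(float(x),1) for x in d]+[round(float(x),3) for x in w/n])
    for r in out: print(r)
E
python3 - <<'E'
from h import *
s,M=st()
w=cam("wrist"); print("wristcam pos in tool",(M.T@(-w["R"].T@w["tvec"]-s["tool_pos"])).round(3))
c=cam("side"); sc=cam("scene")
k=lambda u,v:(130+(u+.5)/4.6-.5,205+(v+.5)/4.6-.5)
for p in [(75,163),(577,95)]: print(onz(sc,*k(*p),.208).round(4))
for n,p in dict(nut=(302,320),gun=(252,270),gunb=(255,300),tip=(280,340),yel=(325,290),sm=(360,340),noz=(418,397)).items(): print(n,onz(c,*p,.01).round(3))
for sg in(1,-1):
  T=toolR(.221,np.radians(40),sg); print(sg,R.from_matrix(M.T@T).as_rotvec().round(3))
E
```

```text
t 0.35 p [ 0.1326 -0.5851  0.2264] F [-0.9   0.28 -0.83] T [-0.04  0.02  0.01] op 0.093 q [-1.433  0.131  1.488 -0.     1.523 -0.085]
[[-0.975 -0.     0.221]
 [-0.221  0.    -0.975]
 [-0.    -1.    -0.   ]]
wristcam pos in tool [-0.066 -0.157  0.   ]
[0.5631 0.3015 0.208 ]
[0.5121 0.0667 0.208 ]
nut [ 0.461 -0.143  0.01 ]
gun [0.349 0.01  0.01 ]
gunb [ 0.366 -0.086  0.01 ]
tip [ 0.423 -0.195  0.01 ]
yel [ 0.504 -0.057  0.01 ]
sm [ 0.567 -0.196  0.01 ]
noz [ 0.652 -0.321  0.01 ]
1 [ 1.074e+00 -2.951e+00 -2.000e-03]
-1 [0.001 0.001 0.698]
```

The tool's yaw already matches the bin's, at 12.7°. I'll go to a hover behind and above the bin, leaned 40°.

```bash
python3 - <<'E'
from h import *
T=toolR(.221,np.radians(40),-1); a=T[:,1]
tcp=np.array([.4917,-.3087,.023]); rows(tcp-.17*a,T,12)
E
```

```text
[-25.2, 6.1, -15.9, 0.0, 0.0, 0.058]
[-24.8, 7.6, -15.9, 0.0, 0.0, 0.058]
[-24.3, 9.0, -15.9, 0.0, 0.0, 0.058]
[-23.7, 10.4, -15.9, 0.0, 0.0, 0.058]
[-23.1, 11.8, -15.9, 0.0, 0.0, 0.058]
[-22.3, 13.1, -15.9, 0.0, 0.0, 0.058]
[-21.5, 14.3, -15.9, 0.0, 0.0, 0.058]
[-20.7, 15.6, -15.9, 0.0, 0.0, 0.058]
[-19.7, 16.8, -15.9, 0.0, 0.0, 0.058]
[-18.7, 17.9, -15.9, 0.0, 0.0, 0.058]
[-17.6, 18.9, -15.9, 0.0, 0.0, 0.058]
[-16.5, 19.9, -15.9, 0.0, 0.0, 0.058]
```

```bash
python3 -m inch '[[[-25,6,-16,0,0,0.058],[-25,8,-16,0,0,0.058],[-24,9,-16,0,0,0.058],[-24,10,-16,0,0,0.058],[-23,12,-16,0,0,0.058],[-22,13,-16,0,0,0.058],[-22,14,-16,0,0,0.058],[-21,16,-16,0,0,0.058]]]' 93 && python3 -m inch '[[[-20,17,-16,0,0,0.058],[-19,18,-16,0,0,0.058],[-18,19,-16,0,0,0.058],[-17,20,-16,0,0,0.058],[0,0,0,0,0,0]]]'; python3 - <<'E'
from h import *
s,M=st()
c=cam("wrist"); cv2.imwrite("pics/w1.png",c["image"])
c=cam("side"); cv2.imwrite("pics/s1.png",c["image"])
T=toolR(.221,np.radians(40),-1); a=T[:,1]
tcp=np.array([.4917,-.3087,.023]); rows(tcp,T,5)
E
```

```text
t: 1.5
tool_pos: [0.3016, -0.4153, 0.1778]
orientation: [0.235, 1.922, -1.824]
force: [0.5, 0.8, -0.9]
opening: 0.0933
t: 2.12
tool_pos: [0.3863, -0.3289, 0.1519]
orientation: [0.436, 1.815, -1.669]
force: [0.5, 0.2, 0.2]
opening: 0.0936
t 2.12 p [ 0.3863 -0.3289  0.1519] F [0.52 0.17 0.23] T [-0.07  0.32  0.03] op 0.0936 q [-1.309 -0.255  2.16   0.729  1.294 -0.189]
[[-0.749  0.625  0.222]
 [-0.169  0.144 -0.975]
 [-0.641 -0.768 -0.003]]
[0.1, 33.9, 0.2, 0.0, 0.0, 0.001]
[0.1, 33.9, 0.2, 0.0, 0.0, 0.001]
[0.2, 33.9, 0.2, 0.0, 0.0, 0.001]
[0.2, 33.9, 0.2, 0.0, 0.0, 0.001]
[0.2, 33.9, 0.2, 0.0, 0.0, 0.001]
```

View pics/w1.png

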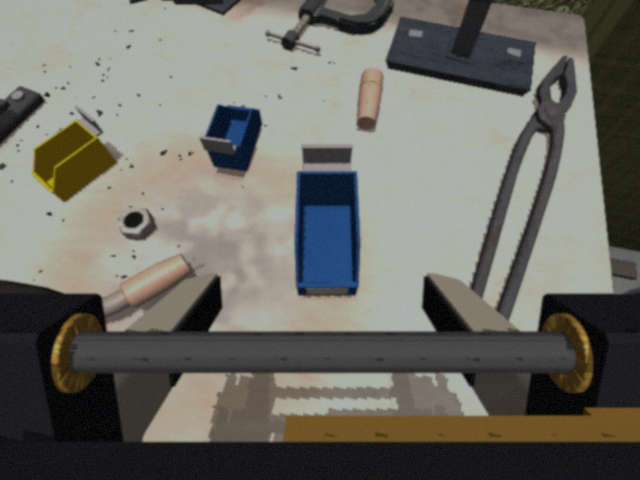

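View pics/s1.png

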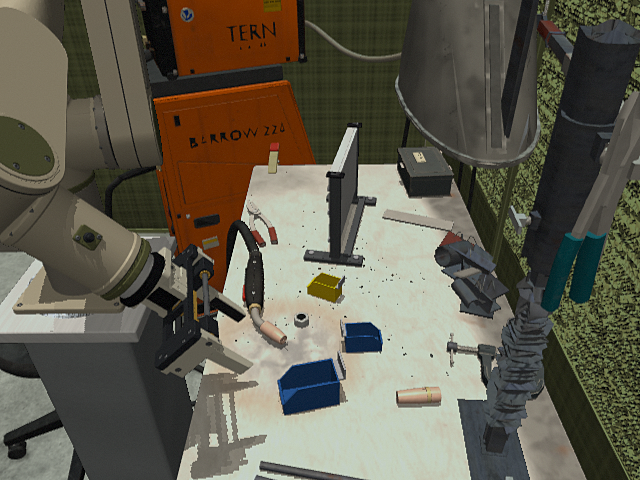

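```bash
python3 - <<'E'
from h import *
c=cam("wrist")
for p,z in [((296,172),.055),((358,172),.055),((297,294),.0),((357,293),.0),((297,229),.055),((360,229),.055)]: print(onz(c,*p,z).round(4))
E
```

```text
[ 0.5146 -0.2808  0.055 ]
[ 0.5259 -0.3308  0.055 ]
[ 0.4295 -0.3003  0.    ]
[ 0.4417 -0.3502  0.    ]
[ 0.4635 -0.2948  0.055 ]
[ 0.4742 -0.3419  0.055 ]
```

```bash
python3 -m inch '[[[0,35,1,0,0,0],[0,35,1,0,0,0],[0,35,0,0,0,0],[0,35,0,0,0,0],[0,29,0,0,0,0],[0,0,0,0,0,0]]]' 93; python3 - <<'E'
from h import *
s,M=st()
c=cam("wrist"); cv2.imwrite("pics/w2.png",c["image"])
c=cam("side"); cv2.imwrite("pics/s2.png",c["image"][150:470,100:500])
E
```

```text
t: 3.02
tool_pos: [0.4925, -0.3082, 0.0223]
orientation: [0.435, 1.815, -1.669]
force: [0.6, -0.0, 0.2]
opening: 0.0927
t 3.02 p [ 0.4925 -0.3082  0.0223] F [ 0.6  -0.02  0.19] T [-0.05  0.28  0.05] op 0.0927 q [-1.058  0.097  2.112  0.879  0.924 -0.26 ]
[[-0.749  0.624  0.222]
 [-0.169  0.144 -0.975]
 [-0.64  -0.768 -0.002]]
```

View pics/w2.png

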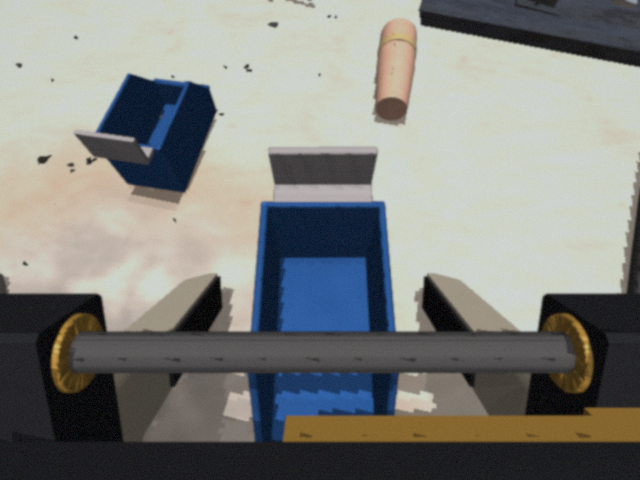

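View pics/s2.png

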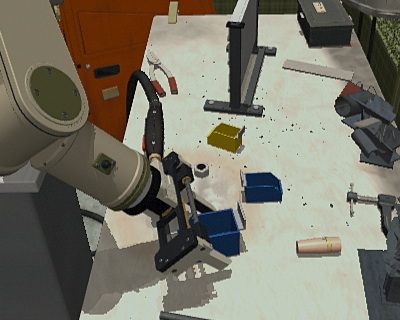

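The bin is centred between the jaws, its rim spanning px 262–385 at the back. I'll close the gripper.

```bash
python3 -m inch '[[[0,0,0,0,0,0],[0,0,0,0,0,0],[0,0,0,0,0,0],[0,0,0,0,0,0],[0,0,0,0,0,0],[0,0,0,0,0,0],[0,0,0,0,0,0],[0,0,0,0,0,0]]]' 40 40; python3 - <<'E'
from h import *
s,M=st()
E
```

```text
t: 4.12
tool_pos: [0.4925, -0.3089, 0.0237]
orientation: [0.437, 1.812, -1.671]
force: [-2.6, -0.3, 2.7]
opening: 0.0498
t 4.12 p [ 0.4925 -0.3089  0.0237] F [-2.63 -0.3   2.72] T [-0.    0.36  0.11] op 0.0498 q [-1.059  0.094  2.114  0.879  0.924 -0.26 ]
[[-0.748  0.625  0.221]
 [-0.17   0.142 -0.975]
 [-0.641 -0.767  0.   ]]
```

```bash
python3 -m inch '[[[-19,-23,0,0,0,0],[-19,-23,0,0,0,0],[-19,-23,0,0,0,0],[-19,-23,0,0,0,0],[0,0,0,0,0,0]]]' 40 60; python3 - <<'E'
from h import *
s,M=st()
c=cam("wrist"); cv2.imwrite("pics/w3.png",c["image"])
sc=cam("scene"); cv2.imwrite("pics/z4.png",cv2.resize(sc["image"][205:335,130:290],None,fx=5,fy=4.6,interpolation=cv2.INTER_CUBIC))
k=lambda u,v:(130+(u+.5)/4.6-.5,205+(v+.5)/4.6-.5)
for X0 in(.538,.541):
  n=np.array([np.cos(.2),-np.sin(.2),0]); P=np.array([X0,.184,0])
  for nm,p in dict(topL=(75,163),topR=(575,95),topM=(325,129),upshadeM=(330,190),upEdgeL=(95,240),upEdgeR=(575,168),upM=(335,204),loL=(115,355),loR=(580,283),loM=(340,320),botL=(135,420),botR=(585,347)).items():
    o,d=ray(sc,*k(*p)); q=o+d*(n@(P-o))/(n@d); print(nm,q.round(4))
E
```

```text
t: 4.75
tool_pos: [0.4926, -0.3103, 0.1452]
orientation: [0.437, 1.807, -1.673]
force: [-0.4, 0.0, -1.7]
opening: 0.0498
t 4.75 p [ 0.4926 -0.3103  0.1452] F [-0.35  0.01 -1.66] T [-0.13  0.44 -0.02] op 0.0498 q [-1.061 -0.142  2.077  0.758  1.108 -0.032]
[[-0.747  0.627  0.221]
 [-0.172  0.139 -0.975]
 [-0.642 -0.767  0.004]]
topL [0.5618 0.3016 0.2089]
topR [0.5143 0.0669 0.2066]
topM [0.5385 0.1866 0.2078]
upshadeM [0.5388 0.1881 0.1705]
upEdgeL [0.5615 0.3    0.1614]
upEdgeR [0.5147 0.069  0.1615]
upM [0.5385 0.1867 0.1614]
loL [0.5619 0.302  0.0869]
loR [0.5149 0.0699 0.0857]
loM [0.5396 0.1918 0.0864]
botL [0.5613 0.2991 0.0414]
botR [0.5147 0.0693 0.0408]
topL [0.5648 0.3013 0.2067]
topR [0.5171 0.0659 0.2044]
topM [0.5414 0.186  0.2056]
upshadeM [0.5417 0.1875 0.1683]
upEdgeL [0.5644 0.2997 0.1591]
upEdgeR [0.5175 0.068  0.1592]
upM [0.5414 0.186  0.1591]
loL [0.5649 0.3017 0.0844]
loR [0.5177 0.0689 0.0831]
loM [0.5425 0.1912 0.0839]
botL [0.5643 0.2987 0.0387]
botR [0.5175 0.0683 0.0381]
```

View pics/w3.png

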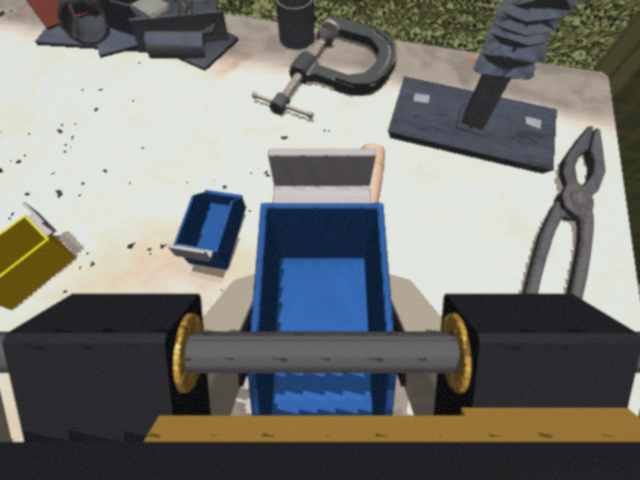

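View pics/z4.png

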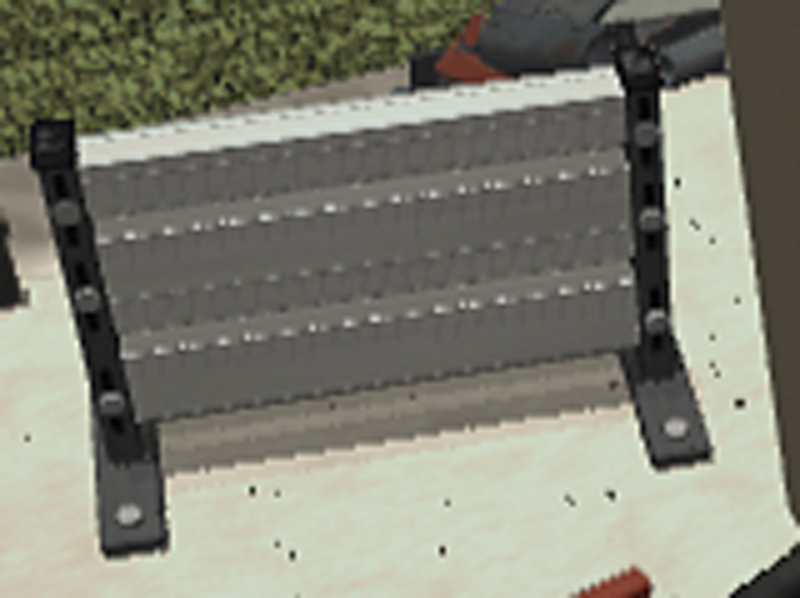

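The groove floor edge comes out at z≈0.160–0.161, about 11 mm above nominal; the 75 mm pitch and the 46 mm top edge agree. Next I'll plan the 2D insertion by clearance.

```bash
cat > plan.py <<'E'
import numpy as np, heapq, pickle
BR=[(-45,-27.5,45,27.5),(45,23.5,56,27.5),(52.5,23.5,56,47.5)]   # bin boxes x0,z0,x1,z1 (bin frame)
RB=[(0,-60,40,0),(0,16,6,46),(17.5,-60,40,46),(6,36,40,46)]
def edge(bx,step=.75):
    P=[]
    for x0,z0,x1,z1 in bx:
        nx=max(2,int((x1-x0)/step)+1);nz=max(2,int((z1-z0)/step)+1)
        X=np.linspace(x0,x1,nx);Z=np.linspace(z0,z1,nz)
        P+= [(x,z0) for x in X]+[(x,z1) for x in X]+[(x0,z) for z in Z]+[(x1,z) for z in Z]
    return np.array(P)
def sd(P,bx):
    d=np.full(P.shape[:-1],1e9)
    for x0,z0,x1,z1 in bx:
        qx=np.maximum(x0-P[...,0],P[...,0]-x1);qz=np.maximum(z0-P[...,1],P[...,1]-z1)
        d=np.minimum(d,np.hypot(np.maximum(qx,0),np.maximum(qz,0))+np.minimum(np.maximum(qx,qz),0))
    return d
EB=edge([(30,-27.5,45,27.5)]+BR[1:]); RC=np.array([(0,0),(0,16),(6,16),(0,46),(6,36),(0,-60),(17.5,36)])
def clear(th,x,z):   # lip-independent: bin centre (x,z) arrays, tilt front up th
    c,s=np.cos(th),np.sin(th)
    # bin->rack: p = C + px*(c,-s)+pz*(s,c)
    Q=np.stack([EB[:,0]*c+EB[:,1]*s,-EB[:,0]*s+EB[:,1]*c],-1)
    C=np.stack([x,z],-1)[...,None,:]
    d=sd(C+Q,RB).min(-1)
    D=RC-C; L=np.stack([D[...,0]*c-D[...,1]*s,D[...,0]*s+D[...,1]*c],-1)
    return np.minimum(d,sd(L,BR).min(-1))
def lip(th,x,z): c,s=np.cos(th),np.sin(th); return x+54.25*c+47.5*s, z-54.25*s+47.5*c
if __name__=="__main__":
    TH=np.radians(np.arange(0,61,2.5)); X=np.arange(-100,-42,.5); Z=np.arange(-60,40,.5)
    XX,ZZ=np.meshgrid(X,Z,indexing="ij")
    G=np.stack([clear(t,XX.ravel(),ZZ.ravel()).reshape(XX.shape) for t in TH])
    # cap clearance at 4 so path in free space is short
    best={};start=(int(np.argmin(abs(TH-np.radians(45)))),int(np.argmin(abs(X+95))),int(np.argmin(abs(Z+25))))
    goals=(0,int(np.argmin(abs(X+45.5))),int(np.argmin(abs(Z+23))))
    for w0 in np.arange(2.5,0,-.1):
        # Dijkstra shortest with clearance>=w0 except the last (seat) zone
        ok=G>=w0; g0=G[goals]
        ok[0]|=(G[0]>=.4); ok[1]|=(G[1]>=min(w0,.6)); ok[2]|=(G[2]>=min(w0,.8))
        dist={start:0};par={};h=[(0,start)]
        while h:
            d,u=heapq.heappop(h)
            if d>dist[u]:continue
            if u==goals:break
            for a in(-1,0,1):
              for b in(-1,0,1):
                for c in(-1,0,1):
                  v=(u[0]+a,u[1]+b,u[2]+c)
                  if v==u or not(0<=v[0]<len(TH) and 0<=v[1]<len(X) and 0<=v[2]<len(Z)) or not ok[v]:continue
                  nd=d+np.sqrt(b*b+c*c+(2*a)**2)*(1+1/(.3+min(G[v],4)))
                  if nd<dist.get(v,1e9):dist[v]=nd;par[v]=u;heapq.heappush(h,(nd,v))
        if goals in dist:
            print("clear",w0);p=goals;L=[p]
            while p!=start:p=par[p];L.append(p)
            L=L[::-1]
            for i,p in enumerate(L):
                if i%5==0 or i>len(L)-4: print(np.degrees(TH[p[0]]).round(1),X[p[1]],Z[p[2]],"cl",G[p].round(2),"lip",np.round(lip(TH[p[0]],X[p[1]],Z[p[2]]),1))
            break
    for t in range(0,len(TH)):
        m=XX+54.25*np.cos(TH[t])+47.5*np.sin(TH[t])>8; g=np.where(m,G[t],-9); i=np.unravel_index(g.argmax(),g.shape); print(np.degrees(TH[t]),"max clear with lip in >8",g[i].round(2),X[i[0]],Z[i[1]])
E
time python3 plan.py
```

```text
Still running in the background as job /tmp/bash_jobs.1000/042f03a2653b (pid 790). You'll get a notice when it ends.
```

```bash
kill -- -$(cat /tmp/bash_jobs.1000/042f03a2653b/pid); python3 - <<'E'
import re
s=open('plan.py').read().split('if __name__')[0]
s+='''
if __name__=="__main__":
    for deg in range(60,-1,-5):
        t=np.radians(deg); X,Z=np.meshgrid(np.arange(-75,-42,.5),np.arange(-45,30,.5),indexing="ij")
        g=clear(t,X.ravel(),Z.ravel()).reshape(X.shape); lx,lz=lip(t,X,Z)
        for lo,hi in ((2,4),(5,7),(8,10),(11,13),(14,17)):
            m=np.where((lx>=lo)&(lx<hi)&(g>0),g,-9); i=np.unravel_index(m.argmax(),m.shape)
            if m[i]>0: print(deg,"lipx",lx[i].round(1),"lipz",lz[i].round(1),"clr",m[i].round(2),"C",X[i],Z[i], "zrange@x",(g[i[0]]>0).sum()*.5)
'''
open('plan.py','w').write(s)
E
time timeout 200 python3 plan.py
```

```text
60 lipx 2.3 lipz -68.2 clr 6.72 C -66.0 -45.0 zrange@x 10.0
60 lipx 5.3 lipz -68.2 clr 6.72 C -63.0 -45.0 zrange@x 8.5
60 lipx 8.3 lipz -68.2 clr 6.72 C -60.0 -45.0 zrange@x 7.0
60 lipx 11.3 lipz -68.2 clr 6.72 C -57.0 -45.0 zrange@x 7.0
60 lipx 14.3 lipz -68.2 clr 6.72 C -54.0 -45.0 zrange@x 7.0
55 lipx 2.0 lipz 9.8 clr 4.76 C -68.0 27.0 zrange@x 10.0
55 lipx 5.0 lipz 10.3 clr 3.81 C -65.0 27.5 zrange@x 8.0
55 lipx 8.5 lipz 11.8 clr 3.03 C -61.5 29.0 zrange@x 5.5
55 lipx 11.0 lipz 12.3 clr 2.01 C -59.0 29.5 zrange@x 3.5
55 lipx 14.0 lipz -62.2 clr 0.76 C -56.0 -45.0 zrange@x 1.5
50 lipx 2.3 lipz 10.0 clr 4.44 C -69.0 21.0 zrange@x 10.5
50 lipx 5.3 lipz 11.0 clr 3.28 C -66.0 22.0 zrange@x 8.0
50 lipx 8.3 lipz 12.5 clr 2.46 C -63.0 23.5 zrange@x 6.5
50 lipx 11.3 lipz 15.0 clr 2.42 C -60.0 26.0 zrange@x 6.5
50 lipx 14.3 lipz 17.5 clr 2.12 C -57.0 28.5 zrange@x 4.5
45 lipx 2.4 lipz 10.7 clr 4.04 C -69.5 15.5 zrange@x 10.0
45 lipx 5.4 lipz 11.7 clr 2.69 C -66.5 16.5 zrange@x 7.0
45 lipx 8.9 lipz 13.7 clr 1.63 C -63.0 18.5 zrange@x 5.0
45 lipx 11.4 lipz 16.2 clr 1.63 C -60.5 21.0 zrange@x
[... 1284 characters left out ...]
clr 2.17 C -52.0 -6.0 zrange@x 9.5
15 lipx 14.2 lipz 25.3 clr 1.61 C -50.5 -6.5 zrange@x 9.5
10 lipx 9.7 lipz 24.4 clr 0.42 C -52.0 -13.0 zrange@x 2.5
10 lipx 12.2 lipz 28.4 clr 2.18 C -49.5 -9.0 zrange@x 10.0
10 lipx 14.2 lipz 32.9 clr 0.94 C -47.5 -4.5 zrange@x 6.5
5 lipx 2.2 lipz 72.1 clr 2.03 C -56.0 29.5 zrange@x 2.5
5 lipx 5.2 lipz 72.1 clr 2.03 C -53.0 29.5 zrange@x 2.5
5 lipx 8.2 lipz 72.1 clr 2.03 C -50.0 29.5 zrange@x 2.5
5 lipx 11.2 lipz 33.6 clr 1.04 C -47.0 -9.0 zrange@x 14.0
0 lipx 2.2 lipz 77.0 clr 7.0 C -52.0 29.5 zrange@x 7.0
0 lipx 5.2 lipz 74.0 clr 4.0 C -49.0 26.5 zrange@x 7.0
0 lipx 8.2 lipz 71.0 clr 1.0 C -46.0 23.5 zrange@x 18.5
real	0m7.934s
user	0m7.250s
sys	0m0.974s
```

```bash
cat >> h.py <<'E'
O=np.array([.5395,.185,.1605]); YAW=-.203; OFF=np.array([.0155,-.004]); L0=np.radians(40)
def pose(thd,x,z,y=0.,yaw=YAW,o=None):
    o=O if o is None else o
    th=np.radians(thd); c,s=np.cos(th),np.sin(th); F=rz(yaw)
    t=np.array([x/1e3+OFF[0]*c+OFF[1]*s, y/1e3, z/1e3-OFF[0]*s+OFF[1]*c])
    return o+F@t, toolR(yaw,L0-th,-1)
def where():
    s=monitor.read_state(); M=R.from_rotvec(s["orientation"]).as_matrix(); F=rz(YAW)
    a=F.T@M[:,1]; th=L0-np.arctan2(a[0],-a[2]); c,sn=np.cos(th),np.sin(th)
    C=F.T@(s["tool_pos"]-O)-np.array([OFF[0]*c+OFF[1]*sn,0,-OFF[0]*sn+OFF[1]*c])
    print("t",round(s["t"],2),"th",np.degrees(th).round(2),"C",(C*1e3).round(2),"zax",(F.T@M[:,2]).round(4),"Frack",(F.T@s["force"]).round(2),"T",(F.T@s["wrist_torque"]).round(2),"op",round(s["opening"],4)); return C*1e3,np.degrees(th)
E
python3 - <<'E'
from h import *
where()
p1,T1=pose(0,-140,40,-250,yaw=0); 
p1=np.array([.41,-.1,.20]); T1=toolR(0.05,L0-np.radians(15),-1)
rows(p1,T1,8); print(); p2,T2=pose(50,-120,15); print(p2); rows(p2,T2,10,(p1,T1))
E
```

```text
t 4.85 th 2.79 C [  37.16 -493.1   -14.08] zax [ 4.133e-01 -9.106e-01 -5.000e-04] Frack [-0.57  0.38 -1.8 ] T [-0.18  0.51  0.02] op 0.0496
[-1.5, -8.3, -27.7, 0.012, 0.018, -0.032]
[-0.7, -8.6, -27.6, 0.012, 0.018, -0.032]
[0.1, -8.9, -27.5, 0.012, 0.018, -0.032]
[0.9, -9.2, -27.4, 0.012, 0.018, -0.032]
[1.7, -9.5, -27.3, 0.012, 0.018, -0.032]
[2.5, -9.8, -27.1, 0.012, 0.018, -0.032]
[3.3, -10.0, -26.9, 0.012, 0.018, -0.032]
[4.1, -10.2, -26.7, 0.012, 0.018, -0.032]

[0.42872143 0.20780213 0.16105516]
[-1.4, 5.0, -30.6, 0.003, 0.025, -0.061]
[-1.0, 4.8, -30.7, 0.003, 0.025, -0.061]
[-0.5, 4.6, -30.7, 0.003, 0.025, -0.061]
[0.0, 4.5, -30.7, 0.003, 0.025, -0.061]
[0.6, 4.4, -30.8, 0.003, 0.025, -0.061]
[1.1, 4.4, -30.8, 0.003, 0.025, -0.061]
[1.6, 4.4, -30.7, 0.003, 0.025, -0.061]
[2.1, 4.4, -30.7, 0.003, 0.025, -0.061]
[2.6, 4.4, -30.7, 0.003, 0.025, -0.061]
[3.1, 4.5, -30.6, 0.003, 0.025, -0.061]
```

```bash
python3 -m inch '[[[-1.5,-8.5,-27.7,0.012,0.018,-0.032],[-0.5,-8.5,-27.6,0.012,0.018,-0.032],[0,-9,-27.5,0.012,0.018,-0.032],[1,-9,-27.5,0.012,0.018,-0.032],[2,-9.5,-27.3,0.012,0.018,-0.032],[2.5,-10,-27,0.012,0.018,-0.032],[3.5,-10,-27,0.012,0.018,-0.032],[4,-10,-26.7,0.012,0.018,-0.032]]]'; python3 - <<'E'
from h import *
st()
p2,T2=pose(50,-120,15); rows(p2,T2,10)
E
```

```text
t: 5.85
tool_pos: [0.4086, -0.099, 0.198]
orientation: [0.385, 1.97, -1.951]
force: [1.0, 0.8, -0.7]
opening: 0.0497
t 5.85 p [ 0.4086 -0.099   0.198 ] F [ 1.01  0.77 -0.71] T [0.   0.31 0.03] op 0.0497 q [-0.586 -0.891  2.382  0.262  1.301  0.91 ]
[[-0.905  0.422  0.05 ]
 [-0.046  0.02  -0.999]
 [-0.422 -0.907  0.001]]
[-1.7, 4.8, -30.6, 0.003, 0.025, -0.061]
[-1.2, 4.6, -30.6, 0.003, 0.025, -0.061]
[-0.7, 4.5, -30.6, 0.003, 0.025, -0.061]
[-0.1, 4.3, -30.7, 0.003, 0.025, -0.061]
[0.4, 4.3, -30.7, 0.003, 0.025, -0.061]
[0.9, 4.2, -30.7, 0.003, 0.025, -0.061]
[1.4, 4.2, -30.7, 0.003, 0.025, -0.061]
[2.0, 4.2, -30.6, 0.003, 0.025, -0.061]
[2.5, 4.2, -30.6, 0.003, 0.025, -0.061]
[3.0, 4.3, -30.5, 0.003, 0.025, -0.061]
```

Joint 2 is close to its range end, so I'll back off outward straight away.

```bash
python3 -m inch '[[[-12,6,0,0,0,-0.06],[-12,6,0,0,0,-0.06],[-12,6,-10,0,0,-0.06],[-6,4,-10,0,0,-0.06]]]'; python3 - <<'E'
from h import *
st()
p2,T2=pose(50,-105,15); rows(p2,T2,9)
E
```

```text
t: 6.35
tool_pos: [0.4552, -0.077, 0.1919]
orientation: [0.15, 2.099, -2.093]
force: [-0.4, -0.9, -1.5]
opening: 0.0499
t 6.35 p [ 0.4552 -0.077   0.1919] F [-0.43 -0.93 -1.51] T [ 0.    0.13 -0.01] op 0.0499 q [-0.336 -0.447  2.081  0.074  1.328  1.172]
[[-0.98   0.193  0.051]
 [-0.051  0.008 -0.999]
 [-0.193 -0.981  0.002]]
[0.4, 3.4, -31.3, 0.0, 0.028, -0.041]
[1.1, 3.4, -31.3, 0.0, 0.028, -0.041]
[1.9, 3.5, -31.3, 0.0, 0.028, -0.041]
[2.6, 3.5, -31.2, 0.0, 0.028, -0.041]
[3.3, 3.7, -31.1, 0.0, 0.028, -0.041]
[4.1, 3.8, -31.0, 0.0, 0.028, -0.041]
[4.8, 4.0, -30.9, 0.0, 0.028, -0.041]
[5.5, 4.2, -30.8, 0.0, 0.028, -0.041]
[6.2, 4.4, -30.6, 0.0, 0.028, -0.041]
```

```bash
python3 - <<'E'
from h import *
p1,T1=pose(46,-92,15,-165); print(p1); rows(p1,T1,6);print()
p2,T2=pose(50,-92,15,0); rows(p2,T2,6,(p1,T1))
E
```

```text
[0.42385153 0.04034542 0.1615716 ]
[5.1, 4.1, -19.8, 0.002, 0.043, -0.05]
[5.7, 4.4, -19.6, 0.002, 0.043, -0.05]
[6.3, 4.6, -19.3, 0.002, 0.043, -0.05]
[6.9, 4.9, -19.1, 0.002, 0.043, -0.05]
[7.5, 5.2, -18.8, 0.002, 0.043, -0.05]
[8.0, 5.6, -18.4, 0.002, 0.043, -0.05]

[0.2, 0.1, -27.5, 0.0, -0.0, -0.012]
[0.2, 0.1, -27.5, 0.0, -0.0, -0.012]
[0.2, 0.1, -27.5, 0.0, -0.0, -0.012]
[0.2, 0.1, -27.5, 0.0, -0.0, -0.012]
[0.2, 0.1, -27.5, 0.0, -0.0, -0.012]
[0.1, 0.1, -27.5, 0.0, -0.0, -0.012]
```

```bash
python3 -m inch '[[[5,4,-20,0.002,0.043,-0.05],[6,4.4,-19.5,0.002,0.043,-0.05],[6.3,4.6,-19.3,0.002,0.043,-0.05],[7,5,-19,0.002,0.043,-0.05],[7.5,5,-19,0.002,0.043,-0.05],[8,5.6,-18.5,0.002,0.043,-0.05]]]'; python3 - <<'E'
from h import *
st(); where()
c=cam("side"); cv2.imwrite("pics/s4.png",c["image"][100:420,150:550])
p2,T2=pose(50,-92,15,0); rows(p2,T2,6)
E
```

```text
t: 7.1
tool_pos: [0.4231, 0.0407, 0.1616]
orientation: [-0.104, -2.071, 2.055]
force: [0.4, 0.2, -2.5]
opening: 0.0498
t 7.1 p [0.4231 0.0407 0.1616] F [ 0.36  0.19 -2.48] T [ 0.04 -0.13  0.02] op 0.0498 q [-0.038 -0.207  1.94   0.015  1.514  1.739]
[[-0.973 -0.105 -0.206]
 [ 0.205  0.019 -0.979]
 [ 0.107 -0.994  0.003]]
t 7.1 th 46.12 C [ -92.81 -164.83   15.05] zax [-0.0043 -1.      0.0031] Frack [ 0.31  0.26 -2.48] T [ 0.06 -0.12  0.02] op 0.0498
[0.0, -0.1, -27.2, -0.0, -0.001, -0.011]
[-0.0, -0.1, -27.2, -0.0, -0.001, -0.011]
[-0.0, -0.1, -27.2, -0.0, -0.001, -0.011]
[-0.1, -0.1, -27.2, -0.0, -0.001, -0.011]
[-0.1, -0.1, -27.2, -0.0, -0.001, -0.011]
[-0.1, -0.1, -27.2, -0.0, -0.001, -0.011]
```

View pics/s4.png

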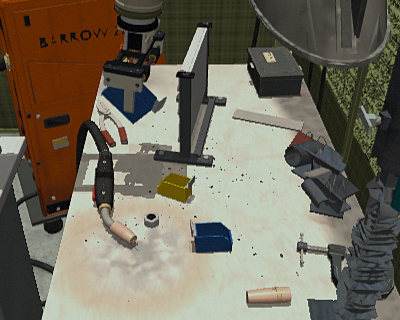

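```bash
python3 -m inch '[[[0,0,-27,0,0,-0.011],[0,0,-27,0,0,-0.011],[0,0,-27,0,0,-0.011],[0,0,-27,0,0,-0.011],[0,0,-27,0,0,-0.011],[0,0,-28,0,0,-0.011],[0,0,0,0,0,0],[0,0,0,0,0,0]]]'; python3 - <<'E'
from h import *
st(); where()
c=cam("side"); cv2.imwrite("pics/s5.png",cv2.resize(c["image"][100:300,220:420],None,fx=3,fy=3,interpolation=cv2.INTER_CUBIC))
c=cam("wrist"); cv2.imwrite("pics/w5.png",c["image"])
E
```

```text
t: 8.15
tool_pos: [0.4572, 0.1985, 0.1622]
orientation: [-0.038, -2.047, 2.02]
force: [-0.2, 0.7, -1.5]
opening: 0.0493
t 8.15 p [0.4572 0.1985 0.1622] F [-0.22  0.71 -1.48] T [ 0.02 -0.11  0.05] op 0.0493 q [0.254 0.042 1.71  0.071 1.543 2.023]
[[-0.965 -0.166 -0.205]
 [ 0.203  0.031 -0.979]
 [ 0.168 -0.986  0.004]]
t 8.15 th 49.7 C [-90.3   -3.34  16.12] zax [-0.0033 -1.      0.004 ] Frack [-0.36  0.65 -1.48] T [ 0.04 -0.1   0.05] op 0.0493
```

View pics/s5.png

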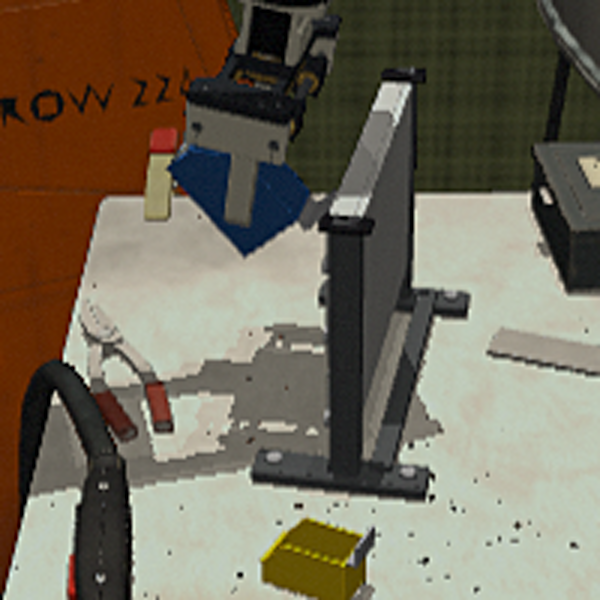

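View pics/w5.png

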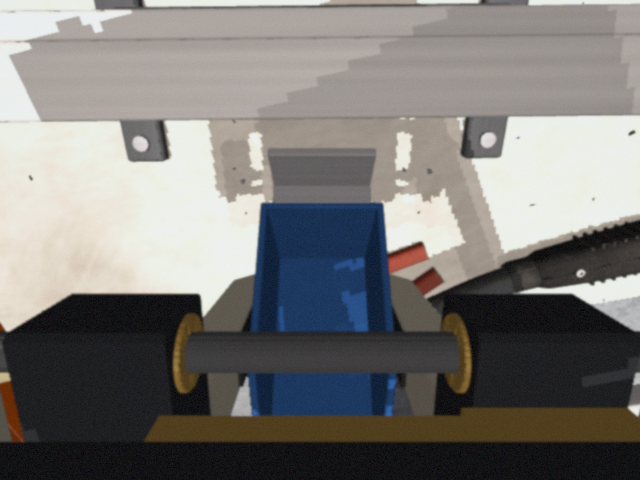

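```bash
python3 - <<'E'
from h import *
c=cam("wrist"); F=rz(YAW)
o=-c["R"].T@c["tvec"]; print("cam in rack",(F.T@(o-O)*1e3).round(1))
for nm,x,z in [("top back",24,46),("top front",0,46),("mouth top",0,16),("floor edge",0,0),("lower mouth",0,-75+0),("bottom",0,-119)]:
    print(nm,[proj(c,O+F@np.array([x,y,z])/1e3).round(1) for y in(-90,0,90)])
g=cv2.cvtColor(c["image"],cv2.COLOR_BGR2GRAY).astype(float)
for u in (20,60,100,180,420,450,530,580,620):
    col=cv2.GaussianBlur(g,(9,3),0)[:,u]; print(u,[int(x) for x in col[100:140:2]])
s,M=st()
# lip corners predicted
C,th=where(); 
E
```

```text
cam in rack [  9.   -4.1 145.8]
top back [array([705.6,  -5.7]), array([301.7,  -3.9]), array([-103.4,   -2. ])]
top front [array([667.1, 107.7]), array([304.2, 109.5]), array([-59.7, 111.3])]
mouth top [array([589.4,  99.2]), array([307.8, 100.6]), array([ 25.6, 102. ])]
floor edge [array([560.7,  96.1]), array([309.1,  97.3]), array([57.1, 98.5])]
lower mouth [array([480.5,  87.4]), array([312.8,  88.2]), array([145.,  89.])]
bottom [array([454.3,  84.5]), array([314.1,  85.2]), array([173.7,  85.9])]
20 [237, 237, 237, 237, 237, 237, 237, 238, 237, 237, 230, 222, 234, 236, 236, 236, 236, 237, 236, 236]
60 [166, 165, 165, 166, 167, 169, 168, 168, 167, 166, 157, 188, 230, 234, 235, 234, 234, 233, 233, 233]
100 [166, 166, 167, 167, 169, 170, 170, 168, 168, 165, 162, 214, 235, 235, 236, 237, 237, 236, 236, 237]
180 [168, 168, 168, 169, 171, 171, 170, 170, 170, 162, 188, 234, 238, 238, 238, 238, 238, 238, 238, 238]
420 [153, 152, 152, 153, 151, 150, 151, 150, 138, 136, 148, 150, 149, 148, 147, 148, 149, 150, 149, 151]
450 [153, 152, 151, 151, 150, 149, 150, 148, 137, 157, 172, 172, 172, 173, 174, 174, 172, 167, 163, 158]
530 [150, 150, 148, 146, 146, 145, 146, 141, 178, 232, 237, 237, 238, 237, 237, 238, 238, 238, 237, 237]
580 [148, 147, 146, 145, 143, 143, 143, 140, 188, 234, 238, 237, 237, 237, 237, 237, 237, 237, 237, 237]
620 [147, 146, 145, 142, 141, 142, 140, 146, 213, 237, 237, 236, 237, 237, 237, 237, 237, 237, 237, 237]
t 8.3 p [0.4577 0.1984 0.1632] F [ 0.51 -0.27 -2.57] T [-0.02 -0.16 -0.01] op 0.0495 q [0.253 0.041 1.71  0.071 1.543 2.024]
[[-0.965 -0.164 -0.206]
 [ 0.204  0.031 -0.979]
 [ 0.167 -0.986  0.003]]
t 8.3 th 49.61 C [-89.8   -3.38  17.09] zax [-0.0046 -1.      0.0032] Frack [ 0.56 -0.16 -2.57] T [ 0.02 -0.16 -0.01] op 0.0495
```

```bash
python3 - <<'E'
from h import *
c=cam("wrist"); s=monitor.read_state(); M=R.from_rotvec(s["orientation"]).as_matrix()
th=L0-np.arctan2((rz(YAW).T@M[:,1])[0],-M[2,1]*1)
# bin axes in tool frame: bin at lean L0
Tb=toolR(0,L0,-1)   # tool axes in bin frame (columns)
def P(bx,by,bz,off=OFF,T=Tb): # bin coords mm -> pixel
    v=np.array([bx/1e3-off[0],by/1e3,bz/1e3-off[1]]); return proj(c,s["tool_pos"]+M@(T.T@v))
for n,b in dict(liptopL=(54.25,20,47.5),liptopR=(54.25,-20,47.5),lipoutR=(56,-20,47.5),lipinR=(52.5,-20,47.5),rimL=(45,25,27.5),rimR=(45,-25,27.5),necklip=(52.5,-20,27.5)).items(): print(n,P(*b).round(1))
im=c["image"]; cv2.imwrite("pics/w6.png",cv2.resize(im[90:230,240:400],None,fx=4.5,fy=4.5,interpolation=cv2.INTER_CUBIC))
E
```

```text
liptopL [264.2 152.9]
liptopR [374.9 152.9]
lipoutR [374.6 149. ]
lipinR [375.2 156.8]
rimL [256.9 203.6]
rimR [382.6 203.6]
necklip [369.  187.7]
```

View pics/w6.png

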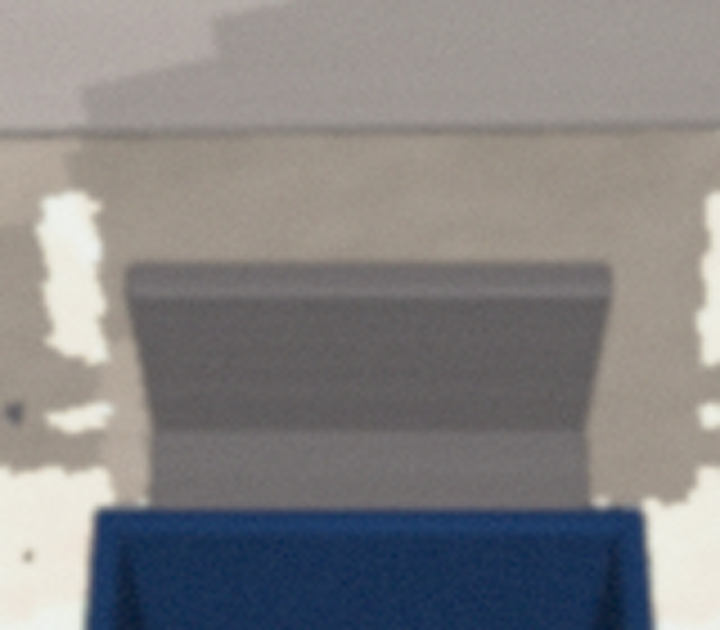

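The camera view of the lip matches the in-hand model to about 0.5 mm. The board face is about 2 mm nearer than I assumed, so I'll update it and approach the mouth.

```bash
sed -i 's/^O=.*/O=np.array([.5376,.1854,.1615]); YAW=-.198; OFF=np.array([.0155,-.004]); L0=np.radians(40)/' h.py; python3 - <<'E'
from h import *
where(); p,T=pose(50,-74,18.5); rows(p,T,5)
E
```

```text
t 8.35 th 49.59 C [-87.75  -2.87  16.36] zax [-0.0097 -0.9999  0.003 ] Frack [-0.05  0.24 -1.66] T [ 0.01 -0.13 -0.07] op 0.05
[-2.6, -0.9, -0.6, -0.0, -0.002, -0.001]
[-2.6, -0.9, -0.6, -0.0, -0.002, -0.001]
[-2.6, -0.9, -0.6, -0.0, -0.002, -0.001]
[-2.6, -0.9, -0.6, -0.0, -0.002, -0.001]
[-2.6, -0.9, -0.6, -0.0, -0.002, -0.001]
```

```bash
python3 -m inch '[[[-2.6,-0.9,-0.6,0,-0.002,-0.001],[-2.6,-0.9,-0.6,0,-0.002,-0.001],[-2.6,-0.9,-0.6,0,-0.002,-0.001],[-2.6,-0.9,-0.6,0,-0.002,-0.001],[-2.6,-0.9,-0.6,0,-0.002,-0.001],[0,0,0,0,0,0],[0,0,0,0,0,0]]]'; python3 - <<'E'
from h import *
for i in range(3):
    where(); c=cam("wrist")
g=cv2.GaussianBlur(cv2.cvtColor(c["image"],cv2.COLOR_BGR2GRAY),(9,3),0)
cv2.imwrite("pics/w7.png",cv2.resize(c["image"][90:230,240:400],None,fx=4.5,fy=4.5,interpolation=cv2.INTER_CUBIC))
c=cam("side"); cv2.imwrite("pics/s7.png",cv2.resize(c["image"][100:300,220:420],None,fx=3,fy=3,interpolation=cv2.INTER_CUBIC))
c=cam("scene"); cv2.imwrite("pics/c7.png",cv2.resize(c["image"][190:310,130:310],None,fx=4.4,fy=4.4,interpolation=cv2.INTER_CUBIC))
E
```

```text
t: 9.22
tool_pos: [0.4718, 0.1994, 0.1658]
orientation: [-0.025, -2.053, 2.021]
force: [0.2, -0.8, -1.4]
opening: 0.0497
t 9.22 th 49.88 C [-74.17   0.78  18.77] zax [ 8.0e-04 -1.0e+00  1.2e-03] Frack [ 0.32 -0.78 -1.4 ] T [-0.02 -0.14 -0.  ] op 0.0497
t 9.28 th 49.87 C [-74.2    0.79  18.78] zax [ 8.0e-04 -1.0e+00  1.1e-03] Frack [ 0.48  1.12 -1.56] T [ 0.04 -0.14 -0.01] op 0.0498
t 9.32 th 49.88 C [-74.24   0.79  18.77] zax [ 9.0e-04 -1.0e+00  1.1e-03] Frack [-1.15  1.72 -2.08] T [ 0.02 -0.15 -0.04] op 0.0496
```

View pics/w7.png

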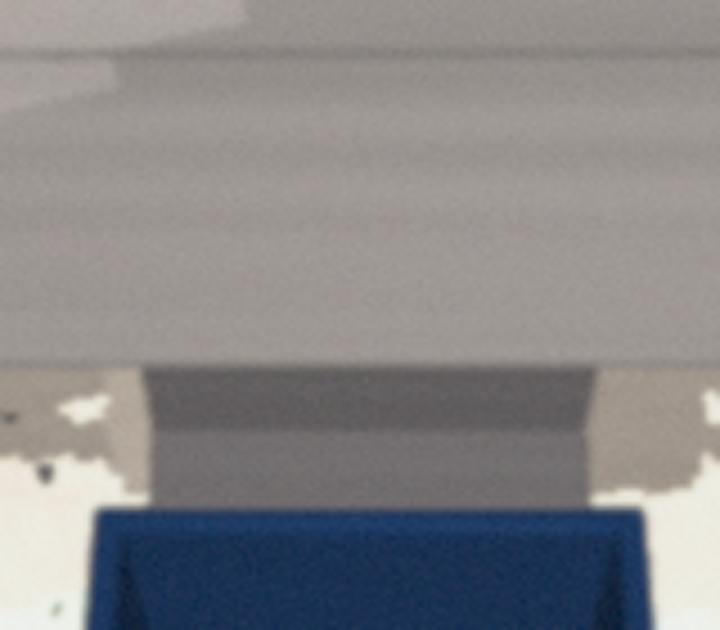

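View pics/c7.png

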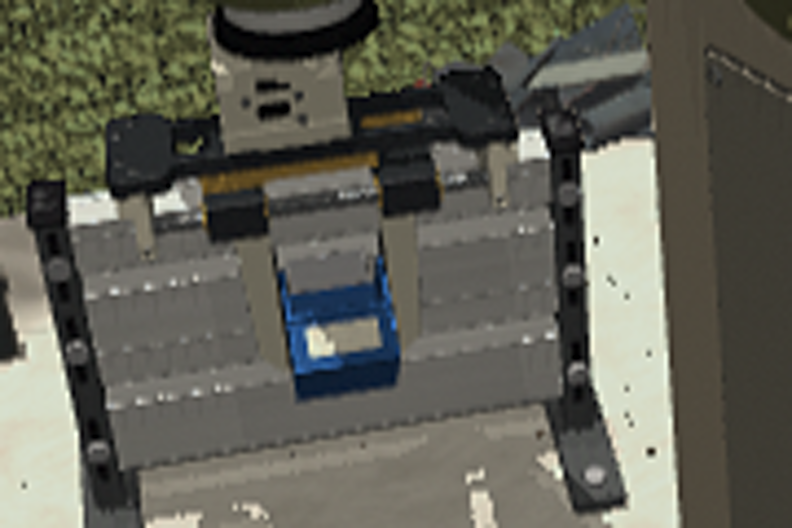

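```bash
cat >> h.py <<'E'
def feel(n=4):
    f=[];p=[]
    for i in range(n):
        s=monitor.read_state(); f.append(np.r_[rz(YAW).T@s["force"],rz(YAW).T@s["wrist_torque"]]); 
        if i<n-1: optics.read_camera("wrist")
    print("F/T rack",np.mean(f,0).round(2)); return where()
E
python3 -m inch '[[[-1.5,-1.1,0,0,0,0],[-1.5,-1.1,0,0,0,0],[-1.5,-1.1,0.4,0,0,0],[0,0,0.4,0,0,0]]]'; python3 -c "
from h import *
feel()"; python3 -m inch '[[[-1.5,-0.8,0,0,0,0],[-1.5,-1,0,0,0,0],[0,0,0,0,0,0]]]';python3 -c "
from h import *
feel()"
```

```text
t: 9.98
tool_pos: [0.4768, 0.1975, 0.1685]
orientation: [-0.026, -2.053, 2.021]
force: [0.3, -0.2, -2.3]
opening: 0.0495
F/T rack [ 0.21  0.31 -1.98  0.02 -0.14 -0.  ]
t 10.12 th 49.87 C [-69.14  -0.08  21.27] zax [ 7.0e-04 -1.0e+00  1.2e-03] Frack [-0.26  0.18 -2.1 ] T [ 0.02 -0.1   0.04] op 0.0496
t: 10.5
tool_pos: [0.48, 0.197, 0.1698]
orientation: [-0.026, -2.053, 2.021]
force: [-1.4, -0.3, -2.3]
opening: 0.05
F/T rack [-0.19 -0.15 -1.95  0.05 -0.15 -0.01]
t 10.65 th 49.87 C [-6.586e+01 -1.000e-02  2.257e+01] zax [ 8.0e-04 -1.0e+00  1.1e-03] Frack [ 0.75 -0.22 -1.79] T [ 0.05 -0.18 -0.01] op 0.0494
```

```bash
python3 -m inch '[[[-0.2,1,0,0,0,0],[-0.2,1,0,0,0,0],[0,0,0,0,0,0]]]';python3 -c "
from h import *
feel(3)"; python3 - <<'E'
from plan import *
for x in (-66,-65.5):
    z=np.arange(10,35,.25); g=clear(np.radians(49.87),np.full(z.shape,x),z); print(x,z[g>0].min(),z[g>0].max())
E
```

```text
t: 11.02
tool_pos: [0.4798, 0.197, 0.1676]
orientation: [-0.025, -2.053, 2.021]
force: [-0.6, -0.3, -1.3]
opening: 0.0494
F/T rack [-0.33 -0.35 -1.19  0.02 -0.06  0.01]
t 11.12 th 49.88 C [-65.87  -0.    20.51] zax [ 9.0e-04 -1.0e+00  1.1e-03] Frack [-0.1  -0.73 -0.94] T [-0.   -0.05  0.04] op 0.05
-66 17.75 25.5
-65.5 18.25 25.5
```

```bash
python3 -m inch '[[[-0.1,0.5,0,0,0,0],[-0.1,0.5,0,0,0,0],[0,0,0,0,0,0]]]';python3 -c "
from h import *
feel(4)"
```

```text
t: 11.5
tool_pos: [0.48, 0.197, 0.1673]
orientation: [-0.026, -2.054, 2.021]
force: [-3.0, 0.1, 5.0]
opening: 0.0496
F/T rack [-3.65 -1.27  5.27 -0.26  0.33 -0.07]
t 11.65 th 49.85 C [-65.75   0.07  20.27] zax [ 8.e-04 -1.e+00  9.e-04] Frack [-3.1  -1.61  5.27] T [-0.3   0.34 -0.06] op 0.0495
```

Contact: the lip's underside touches the lower edge at z=20.4 (17.9 expected). Next I'll feel upward against the underside of the upper slat to separate the x error from the z error.

```bash
python3 -m inch '[[[0.2,-1.5,0,0,0,0],[0.2,-1.5,0,0,0,0],[0.2,-1.5,0,0,0,0],[0,0,0,0,0,0]]]';python3 -c "
from h import *
feel(3)";  python3 -m inch '[[[0.1,-0.7,0,0,0,0],[0.1,-0.7,0,0,0,0],[0,0,0,0,0,0]]]';python3 -c "
from h import *
feel(3)"
```

```text
t: 12.15
tool_pos: [0.4802, 0.1969, 0.1712]
orientation: [-0.026, -2.053, 2.021]
force: [-0.4, -0.2, -1.8]
opening: 0.0497
F/T rack [-0.02 -0.05 -1.97  0.02 -0.14  0.  ]
t 12.25 th 49.87 C [-6.559e+01 -2.000e-02  2.395e+01] zax [ 8.0e-04 -1.0e+00  1.1e-03] Frack [ 0.28  0.51 -1.86] T [-0.   -0.15 -0.03] op 0.0496
t: 12.62
tool_pos: [0.4802, 0.1969, 0.1726]
orientation: [-0.026, -2.053, 2.021]
force: [-0.0, -0.4, -1.4]
opening: 0.0494
F/T rack [ 0.02 -0.15 -1.81  0.04 -0.15 -0.03]
t 12.72 th 49.86 C [-6.555e+01  2.000e-02  2.547e+01] zax [ 8.0e-04 -1.0e+00  1.1e-03] Frack [ 0.77  0.46 -1.65] T [ 0.06 -0.13 -0.07] op 0.0497
```

```bash
python3 - <<'E'
from plan import *
for x in (-66,-65.5,-63):
  for t in(49,49.9):
    z=np.arange(10,35,.25); g=clear(np.radians(t),np.full(z.shape,x),z); print(x,t,z[g>0].min(),z[g>0].max(),lip(np.radians(t),x,z[g>0].max()))
E
```

```text
-66 49 17.0 24.25 (np.float64(5.439907383316694), np.float64(14.469809149963712))
-66 49.9 17.75 25.5 (np.float64(5.277473458180722), np.float64(14.598886413840937))
-65.5 49 17.5 24.25 (np.float64(5.939907383316694), np.float64(14.469809149963712))
-65.5 49.9 18.25 25.5 (np.float64(5.777473458180722), np.float64(14.598886413840937))
-63 49 19.5 25.5 (np.float64(8.439907383316694), np.float64(15.719809149963712))
-63 49.9 20.25 26.5 (np.float64(8.277473458180722), np.float64(15.598886413840937))
```

```bash
python3 -m inch '[[[0.1,-0.5,0,0,0,0],[0.1,-0.5,0,0,0,0],[0,0,0,0,0,0]]]';python3 -c "
from h import *
feel(3)";  python3 -m inch '[[[0.1,-0.5,0,0,0,0],[0.1,-0.5,0,0,0,0],[0,0,0,0,0,0]]]';python3 -c "
from h import *
feel(3)"
```

```text
t: 13.1
tool_pos: [0.4801, 0.1969, 0.1736]
orientation: [-0.026, -2.053, 2.021]
force: [0.6, -0.1, -1.7]
opening: 0.0493
F/T rack [ 0.6   0.18 -1.74  0.05 -0.09 -0.01]
t 13.2 th 49.86 C [-6.555e+01  2.000e-02  2.653e+01] zax [ 8.e-04 -1.e+00  1.e-03] Frack [ 1.    0.35 -1.66] T [ 0.04 -0.09 -0.01] op 0.0499
t: 13.58
tool_pos: [0.4801, 0.197, 0.1746]
orientation: [-0.026, -2.053, 2.021]
force: [-0.4, -0.7, -2.0]
opening: 0.0497
F/T rack [ 0.03 -0.34 -1.97  0.05 -0.15 -0.02]
t 13.68 th 49.87 C [-65.59   0.    27.53] zax [ 8.0e-04 -1.0e+00  1.1e-03] Frack [ 0.09 -0.51 -1.99] T [ 0.1  -0.14 -0.02] op 0.0499
```

```bash
python3 -m inch '[[[0.1,-0.5,0,0,0,0],[0.1,-0.5,0,0,0,0],[0,0,0,0,0,0]]]';python3 -c "
from h import *
feel(3)";  python3 -m inch '[[[0.1,-0.4,0,0,0,0],[0.1,-0.4,0,0,0,0],[0,0,0,0,0,0]]]';python3 -c "
from h import *
feel(3)"
```

```text
t: 14.05
tool_pos: [0.4799, 0.1969, 0.1752]
orientation: [-0.025, -2.053, 2.021]
force: [1.1, 0.8, -5.2]
opening: 0.0496
F/T rack [ 1.28  0.74 -5.    0.13 -0.24  0.05]
t 14.15 th 49.88 C [-6.571e+01 -5.000e-02  2.823e+01] zax [ 8.0e-04 -1.0e+00  1.2e-03] Frack [ 1.77  0.28 -4.71] T [ 0.11 -0.28  0.09] op 0.0497
t: 14.52
tool_pos: [0.4799, 0.1969, 0.1756]
orientation: [-0.025, -2.053, 2.021]
force: [5.6, 0.5, -13.0]
opening: 0.0493
F/T rack [  4.9    1.71 -13.12   0.38  -0.62   0.09]
t 14.62 th 49.9 C [-65.78  -0.1   28.48] zax [ 7.0e-04 -1.0e+00  1.4e-03] Frack [  4.37   1.27 -13.11] T [ 0.37 -0.63  0.12] op 0.0498
```

Both contacts agree: the groove is 2.5 mm higher (floor at z≈0.164) and x is right. I'll re-zero the frame and go in.

```bash
sed -i 's/\.1615\])/.1640])/' h.py; python3 -m inch '[[[-0.3,1.4,0,0,0,0],[-0.3,1.4,0,0,0,0],[0,0,0,0,0,0]]]';python3 - <<'E'
from h import *
feel(4)
p,T=pose(50,-62.5,24.5); rows(p,T,3); p2,T2=pose(50,-57.5,28.2);print(); rows(p2,T2,5,(p,T))
E
```

```text
t: 15.0
tool_pos: [0.4802, 0.197, 0.1741]
orientation: [-0.026, -2.054, 2.021]
force: [-0.3, 0.2, -2.0]
opening: 0.0499
F/T rack [-0.09  0.03 -1.84  0.01 -0.15 -0.03]
t 15.15 th 49.84 C [-65.47   0.09  24.33] zax [ 8.e-04 -1.e+00  8.e-04] Frack [ 0.25 -0.03 -1.87] T [ 0.03 -0.13 -0.04] op 0.0496
[-1.0, -0.2, 0.0, -0.0, 0.0, -0.001]
[-1.0, -0.2, 0.0, -0.0, 0.0, -0.001]
[-1.0, -0.2, 0.0, -0.0, 0.0, -0.001]

[-0.9, -0.9, -0.0, 0.0, 0.0, 0.0]
[-0.9, -0.9, -0.0, 0.0, 0.0, 0.0]
[-0.9, -0.9, -0.0, 0.0, 0.0, 0.0]
[-0.9, -0.9, -0.0, 0.0, 0.0, 0.0]
[-0.9, -0.9, -0.0, 0.0, 0.0, 0.0]
```

```bash
python3 -m inch '[[[-1,0,0,0,0,0],[-1,0,0,0,0,0],[-1,-0.2,0,0,0,0],[0,0,0,0,0,0]]]';python3 -c "
from h import *
feel(3)";  python3 -m inch '[[[-0.9,-0.9,0,0,0,0],[-0.9,-0.9,0,0,0,0],[-0.9,-1,0,0,0,0],[0,0,0,0,0,0]]]';python3 -c "
from h import *
feel(3)"
```

```text
t: 15.65
tool_pos: [0.4831, 0.1963, 0.1732]
orientation: [-0.026, -2.053, 2.021]
force: [0.5, -0.3, -1.7]
opening: 0.0497
F/T rack [ 0.33  0.17 -1.96  0.07 -0.14 -0.02]
t 15.75 th 49.87 C [-62.58   0.    23.62] zax [ 8.0e-04 -1.0e+00  1.1e-03] Frack [ 0.91  0.66 -2.49] T [ 0.09 -0.16 -0.03] op 0.0499
t: 16.25
tool_pos: [0.4863, 0.1957, 0.1757]
orientation: [-0.026, -2.053, 2.021]
force: [-0.4, -0.1, -0.3]
opening: 0.0496
F/T rack [-0.02 -0.13 -1.25  0.03 -0.11 -0.02]
t 16.35 th 49.87 C [-5.944e+01  1.000e-02  2.597e+01] zax [ 7.0e-04 -1.0e+00  1.1e-03] Frack [ 0.18 -0.68 -1.41] T [ 0.03 -0.13 -0.04] op 0.0498
```

```bash
python3 - <<'E'
from h import *
W=[(50,-57.5,28.3),(45,-57.5,24),(40,-57.5,19.5),(35,-57,14.5)]
prev=None
for w in W:
    p,T=pose(*w); print(w); rows(p,T,2,prev); prev=(p,T)
E
```

```text
(50, -57.5, 28.3)
[-0.7, -1.3, 0.0, -0.001, 0.0, -0.001]
[-0.7, -1.3, 0.0, -0.001, 0.0, -0.001]
(45, -57.5, 24)
[-0.9, 1.7, -0.0, 0.0, 0.0, 0.044]
[-0.8, 1.7, -0.0, 0.0, 0.0, 0.044]
(40, -57.5, 19.5)
[-0.7, 1.8, 0.0, -0.0, 0.0, 0.044]
[-0.7, 1.8, 0.0, -0.0, 0.0, 0.044]
(35, -57, 14.5)
[-0.8, 2.1, 0.0, -0.0, -0.0, 0.044]
[-0.7, 2.1, 0.0, -0.0, -0.0, 0.044]
```

```bash
python3 -m inch '[[[-0.7,-1.2,0,0,0,0],[-0.7,-1.2,0,0,0,0],[0,0,0,0,0,0]]]';python3 -c "
from h import *
feel(3)";  python3 -m inch '[[[-0.9,1.7,0,0,0,0.044],[-0.8,1.7,0,0,0,0.044],[0,0,0,0,0,0],[0,0,0,0,0,0]]]';python3 -c "
from h import *
feel(3)
W=[(40,-57.5,19.5),(35,-57,14.5)]
prev=None
for w in W:
    p,T=pose(*w); print(w); rows(p,T,2,prev); prev=(p,T)"
```

```text
t: 16.73
tool_pos: [0.488, 0.1954, 0.1778]
orientation: [-0.026, -2.054, 2.021]
force: [-0.2, -0.7, -2.7]
opening: 0.0499
F/T rack [-0.04  0.04 -2.62  0.07 -0.13  0.01]
t 16.82 th 49.87 C [-5.766e+01  3.000e-02  2.810e+01] zax [ 8.0e-04 -1.0e+00  1.1e-03] Frack [ 0.11  0.52 -2.68] T [ 0.07 -0.14  0.01] op 0.05
t: 17.32
tool_pos: [0.489, 0.1952, 0.1742]
orientation: [-0.117, -2.087, 2.071]
force: [0.8, -0.2, -1.1]
opening: 0.0496
F/T rack [ 0.78  0.34 -1.66  0.05 -0.06 -0.01]
t 17.43 th 44.86 C [-5.753e+01 -4.000e-02  2.385e+01] zax [ 5.0e-04 -1.0e+00  1.1e-03] Frack [ 1.09  0.32 -2.41] T [ 0.06 -0.05  0.05] op 0.0501
(40, -57.5, 19.5)
[-0.7, 1.7, -0.0, -0.001, 0.0, 0.042]
[-0.7, 1.8, -0.0, -0.001, 0.0, 0.042]
(35, -57, 14.5)
[-0.8, 2.1, 0.0, -0.0, -0.0, 0.044]
[-0.7, 2.1, 0.0, -0.0, -0.0, 0.044]
```

```bash
python3 -m inch '[[[-0.7,1.7,0,0,0,0.042],[-0.7,1.8,0,0,0,0.042],[0,0,0,0,0,0]]]';python3 -c "
from h import *
feel(3)";  python3 -m inch '[[[-0.8,2.1,0,0,0,0.044],[-0.7,2.1,0,0,0,0.044],[0,0,0,0,0,0]]]';python3 -c "
from h import *
feel(3)
W=[(30,-56.5,9.5),(25,-55,4.5)]
prev=None
for w in W:
    p,T=pose(*w); print(w); rows(p,T,2,prev); prev=(p,T)"
```

```text
t: 17.8
tool_pos: [0.4898, 0.195, 0.1703]
orientation: [-0.208, -2.116, 2.119]
force: [-0.6, -0.3, -1.7]
opening: 0.0496
F/T rack [-0.21 -0.1  -1.8   0.06  0.01 -0.  ]
t 17.9 th 40.07 C [-57.65   0.    19.61] zax [ 8.e-04 -1.e+00  1.e-03] Frack [ 0.01  0.43 -1.55] T [0.07 0.01 0.02] op 0.0498
t: 18.27
tool_pos: [0.4914, 0.1946, 0.1662]
orientation: [-0.306, -2.145, 2.166]
force: [-0.5, 0.8, -1.3]
opening: 0.0496
F/T rack [ 0.13  0.45 -1.38  0.05  0.08  0.04]
t 18.38 th 35.04 C [-5.711e+01  1.000e-02  1.465e+01] zax [ 7.e-04 -1.e+00  1.e-03] Frack [ 0.32  0.66 -1.68] T [0.05 0.1  0.01] op 0.0498
(30, -56.5, 9.5)
[-0.6, 2.2, 0.0, -0.0, 0.0, 0.044]
[-0.5, 2.2, 0.0, -0.0, 0.0, 0.044]
(25, -55, 4.5)
[-0.9, 2.2, 0.0, -0.0, 0.0, 0.044]
[-0.8, 2.2, 0.0, -0.0, 0.0, 0.044]
```

No contact so far; continuing.

```bash
python3 -m inch '[[[-0.6,2.2,0,0,0,0.044],[-0.5,2.2,0,0,0,0.044],[0,0,0,0,0,0]]]';python3 -c "
from h import *
feel(3)";  python3 -m inch '[[[-0.9,2.2,0,0,0,0.044],[-0.8,2.2,0,0,0,0.044],[0,0,0,0,0,0]]]';python3 -c "
from h import *
feel(3)
st()
W=[(20,-53.2,-1),(15,-51.5,-6),(10,-49.5,-9),(5,-47,-12)]
prev=None
for w in W:
    p,T=pose(*w); print(w); rows(p,T,2,prev); prev=(p,T)"; python3 - <<'E'
from plan import *
for t,x,zz in ((20,-53.2,-1),(15,-51.5,-6),(10,-49.5,-9),(5,-47,-12),(2,-46,-14),(0,-45.7,-15)):
    X=np.arange(x-3,x+3.1,.25); g=clear(np.radians(t),X,np.full(X.shape,float(zz))); z=np.arange(-24,10,.25);h=clear(np.radians(t),np.full(z.shape,x),z)
    if (g>0).any() and (h>0).any(): print(t,"x ok",X[g>0].min(),X[g>0].max(),"z ok",z[h>0].min(),z[h>0].max())
E
```

```text
t: 18.75
tool_pos: [0.4929, 0.1943, 0.1619]
orientation: [-0.408, -2.171, 2.212]
force: [0.3, -0.5, -3.1]
opening: 0.0495
F/T rack [ 0.35 -0.03 -1.63  0.03  0.14  0.01]
t 18.85 th 29.99 C [-5.649e+01  3.000e-02  9.520e+00] zax [ 7.e-04 -1.e+00  1.e-03] Frack [-0.1   0.04 -0.67] T [-0.01  0.17  0.  ] op 0.0497
t: 19.23
tool_pos: [0.4954, 0.1938, 0.1579]
orientation: [0.498, 2.13, -2.19]
force: [0.1, 0.5, -2.7]
opening: 0.0497
F/T rack [ 0.14  0.56 -1.79  0.01  0.21 -0.02]
t 19.32 th 24.95 C [-54.88   0.09   4.56] zax [ 7.e-04 -1.e+00  9.e-04] Frack [ 0.94  0.86 -0.88] T [ 0.01  0.18 -0.03] op 0.0498
t 19.32 p [0.4959 0.1938 0.1584] F [ 1.1   0.66 -0.88] T [ 0.04  0.17 -0.03] op 0.0498 q [ 0.374 -0.22   1.977 -0.154  1.167  2.188]
[[-0.947  0.255 -0.196]
 [ 0.189 -0.052 -0.981]
 [-0.26  -0.966  0.001]]
(20, -53.2, -1)
[-0.6, 2.5, 0.0, -0.0, 0.0, 0.043]
[-0.5, 2.5, 0.0, -0.0, 0.0, 0.043]
(15, -51.5, -6)
[-0.5, 2.2, -0.0, 0.0, 0.0, 0.044]
[-0.4, 2.2, -0.0, 0.0, 0.0, 0.044]
(10, -49.5, -9)
[-0.8, 1.4, -0.0, -0.0, -0.0, 0.044]
[-0.8, 1.4, -0.0, -0.0, -0.0, 0.044]
(5, -47, -12)
[-0.9, 1.5, 0.0, 0.0, -0.0, 0.044]
[-0.8, 1.5, 0.0, 0.0, -0.0, 0.044]
20 x ok -55.95 -51.45 z ok -2.75 6.0
15 x ok -54.0 -49.0 z ok -8.0 1.25
10 x ok -51.5 -47.5 z ok -13.25 -3.25
5 x ok -49.0 -46.25 z ok -18.5 -7.5
2 x ok -47.5 -45.75 z ok -21.5 -10.0
0 x ok -46.45 -45.2 z ok -23.25 -11.75
```

```bash
python3 -m inch '[[[-0.5,2.4,0,0,0,0.043],[-0.5,2.4,0,0,0,0.043],[0,0,0,0,0,0]]]';python3 -c "
from h import *
feel(3)";  python3 -m inch '[[[-0.5,2.2,0,0,0,0.044],[-0.4,2.2,0,0,0,0.044],[0,0,0,0,0,0]]]';python3 -c "
from h import *
feel(3)
W=[(10,-49.5,-9),(5,-47.6,-12.5)]
prev=None
for w in W:
    p,T=pose(*w); print(w); rows(p,T,2,prev); prev=(p,T)"
```

```text
t: 19.7
tool_pos: [0.4976, 0.1933, 0.1535]
orientation: [0.578, 2.068, -2.144]
force: [-1.0, 0.0, -1.7]
opening: 0.0499
F/T rack [-0.02 -0.05 -1.76  0.02  0.27 -0.01]
t 19.8 th 20.01 C [-53.35   0.09  -0.82] zax [ 7.e-04 -1.e+00  9.e-04] Frack [ 0.21 -0.21 -2.25] T [0.03 0.23 0.02] op 0.0498
t: 20.18
tool_pos: [0.5, 0.1929, 0.1497]
orientation: [0.656, 2.003, -2.096]
force: [0.3, 0.2, -2.1]
opening: 0.0497
F/T rack [-0.42  0.   -1.81  0.05  0.34  0.01]
t 20.27 th 14.97 C [-51.63   0.15  -5.68] zax [ 7.e-04 -1.e+00  8.e-04] Frack [ 0.09 -0.62 -1.47] T [-0.01  0.35  0.04] op 0.0501
(10, -49.5, -9)
[-0.8, 1.5, 0.1, -0.0, 0.001, 0.043]
[-0.7, 1.6, 0.1, -0.0, 0.001, 0.043]
(5, -47.6, -12.5)
[-0.5, 1.6, 0.0, 0.0, -0.0, 0.044]
[-0.4, 1.6, 0.0, 0.0, -0.0, 0.044]
```

```bash
python3 -m inch '[[[-0.8,1.5,0,0,0,0.043],[-0.7,1.6,0,0,0,0.043],[0,0,0,0,0,0]]]';python3 -c "
from h import *
feel(3)";  python3 -m inch '[[[-0.5,1.6,0,0,0,0.044],[-0.4,1.6,0,0,0,0.044],[0,0,0,0,0,0]]]';python3 -c "
from h import *
feel(3)
c=cam('wrist'); cv2.imwrite('pics/w8.png',c['image'])
c=cam('side'); cv2.imwrite('pics/s8.png',cv2.resize(c['image'][100:300,220:420],None,fx=3,fy=3,interpolation=cv2.INTER_CUBIC))
W=[(2,-46.6,-15),(0,-45.8,-16)]
prev=None
for w in W:
    p,T=pose(*w); print(w); rows(p,T,2,prev); prev=(p,T)"
```

```text
t: 20.65
tool_pos: [0.5028, 0.1923, 0.1476]
orientation: [0.729, 1.938, -2.047]
force: [0.1, 0.2, -1.7]
opening: 0.0497
F/T rack [-0.26  0.18 -1.78  0.06  0.45  0.02]
t 20.75 th 10.04 C [-49.54   0.18  -9.03] zax [ 8.e-04 -1.e+00  8.e-04] Frack [-0.29  0.42 -1.27] T [0.05 0.41 0.  ] op 0.0497
t: 21.12
tool_pos: [0.5051, 0.1918, 0.1452]
orientation: [0.799, 1.872, -1.995]
force: [0.6, 0.2, -2.1]
opening: 0.0497
F/T rack [-0.25  0.14 -2.13  0.04  0.44 -0.03]
t 21.23 th 5.0 C [-47.63   0.16 -12.62] zax [ 7.e-04 -1.e+00  8.e-04] Frack [-0.26  0.48 -1.75] T [ 0.03  0.41 -0.03] op 0.0497
(2, -46.6, -15)
[0.1, 1.0, 0.1, -0.0, 0.0, 0.026]
[0.1, 1.0, 0.1, -0.0, 0.0, 0.026]
(0, -45.8, -16)
[-0.2, 0.5, -0.0, -0.0, -0.0, 0.017]
[-0.2, 0.5, -0.0, -0.0, -0.0, 0.017]
```

View pics/w8.png

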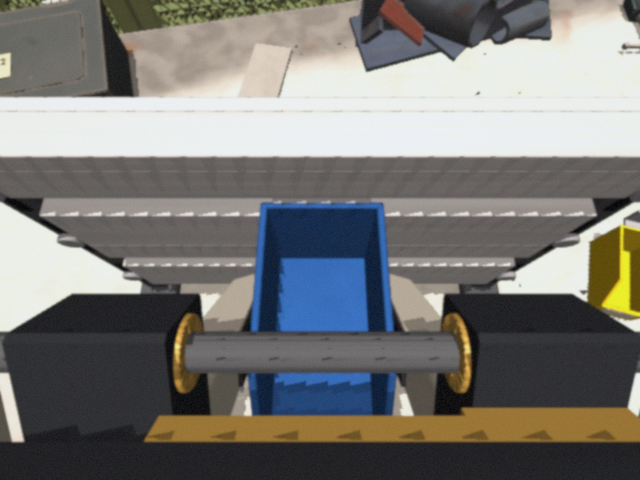

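View pics/s8.png

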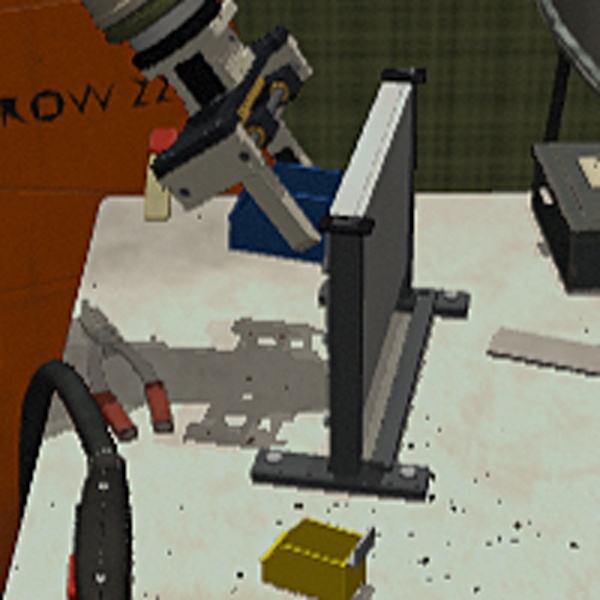

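The bin is in the groove, the rim at the same pixels (260–385, row 204), so it hasn't slipped. Finishing the turn and lowering.

```bash
python3 -m inch '[[[0.1,1,0,0,0,0.026],[0.1,1,0,0,0,0.026],[0,0,0,0,0,0]]]';python3 -c "
from h import *
feel(3)";  python3 -m inch '[[[-0.2,0.5,0,0,0,0.017],[-0.2,0.5,0,0,0,0.017],[0,0,0,0,0,0]]]';python3 -c "
from h import *
feel(3)
W=[(0,-45.6,-22)]
prev=None
for w in W:
    p,T=pose(*w); print(w); rows(p,T,6,prev); prev=(p,T)"
```

```text
t: 21.7
tool_pos: [0.5063, 0.1916, 0.1436]
orientation: [0.84, 1.832, -1.963]
force: [-0.2, -0.7, -2.0]
opening: 0.0501
F/T rack [ 0.29  0.03 -1.76  0.03  0.51  0.  ]
t 21.8 th 2.0 C [-46.91   0.07 -15.31] zax [ 7.e-04 -1.e+00  9.e-04] Frack [ 1.02  0.74 -1.65] T [0.07 0.5  0.02] op 0.0497
t: 22.18
tool_pos: [0.5069, 0.1893, 0.1438]
orientation: [0.856, 1.813, -1.941]
force: [-8.8, 6.5, -4.1]
opening: 0.0496
F/T rack [-11.02   4.74  -3.57   0.64   1.99   0.5 ]
t 22.27 th 0.43 C [-46.3   -2.25 -16.08] zax [ 0.0061 -1.     -0.0011] Frack [-11.61   4.6   -3.28] T [0.62 2.02 0.49] op 0.0497
(0, -45.6, -22)
[0.5, 0.8, -0.4, 0.001, 0.001, 0.001]
[0.5, 0.8, -0.4, 0.001, 0.001, 0.001]
[0.5, 0.8, -0.4, 0.001, 0.001, 0.001]
[0.5, 0.8, -0.4, 0.001, 0.001, 0.001]
[0.5, 0.8, -0.4, 0.001, 0.001, 0.001]
[0.5, 0.8, -0.4, 0.001, 0.001, 0.001]
```

```bash
python3 -c "
from h import *
s,M=st(); print(s['joint_torque'].round(2), s['dq'].round(3)); feel(3)
c=cam('wrist'); cv2.imwrite('pics/w9.png',c['image'])
c=cam('side'); cv2.imwrite('pics/s9.png',cv2.resize(c['image'][50:300,120:420],None,fx=2.6,fy=2.4,interpolation=cv2.INTER_CUBIC))
c=cam('scene'); cv2.imwrite('pics/c9.png',c['image'])
"
```

```text
t 22.27 p [0.5069 0.1893 0.1438] F [-10.48   6.79  -3.28] T [1.   1.86 0.49] op 0.0497 q [ 0.561 -0.421  2.299 -0.632  0.827  2.657]
[[-0.757  0.625 -0.191]
 [ 0.148 -0.121 -0.982]
 [-0.637 -0.771 -0.001]]
[-5.380e+00 -2.981e+01 -5.301e+01 -5.940e+00 -2.330e+00 -2.000e-02] [-0.002  0.002 -0.001 -0.002  0.002 -0.   ]
F/T rack [-11.5    4.32  -2.91   0.62   2.     0.46]
t 22.38 th 0.43 C [-46.3   -2.22 -16.06] zax [ 0.0061 -1.     -0.0011] Frack [-11.17   4.11  -3.1 ] T [0.62 2.01 0.48] op 0.0498
```

View pics/w9.png

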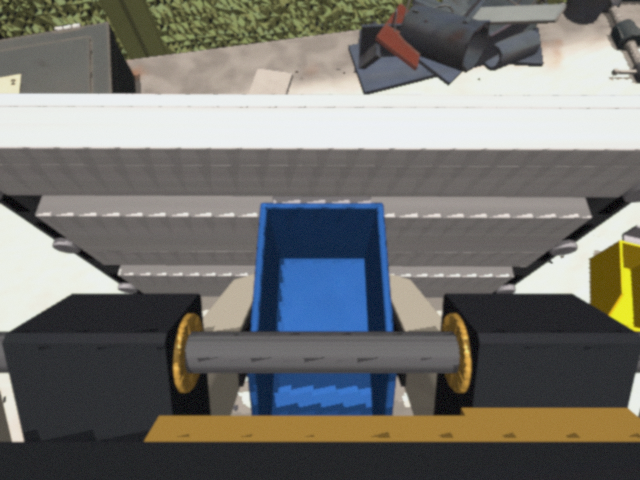

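View pics/c9.png

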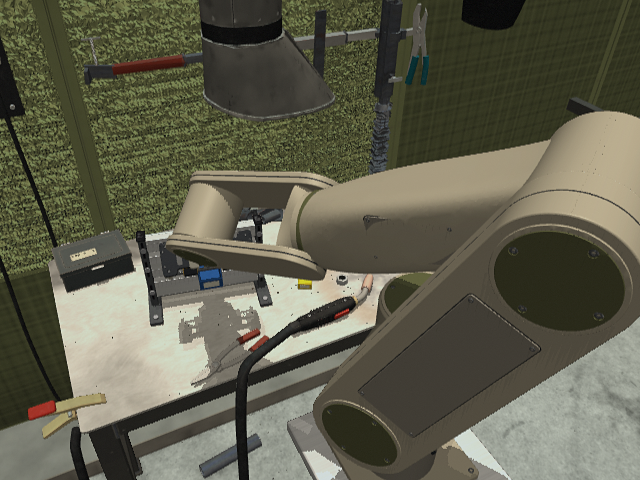

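View pics/s9.png

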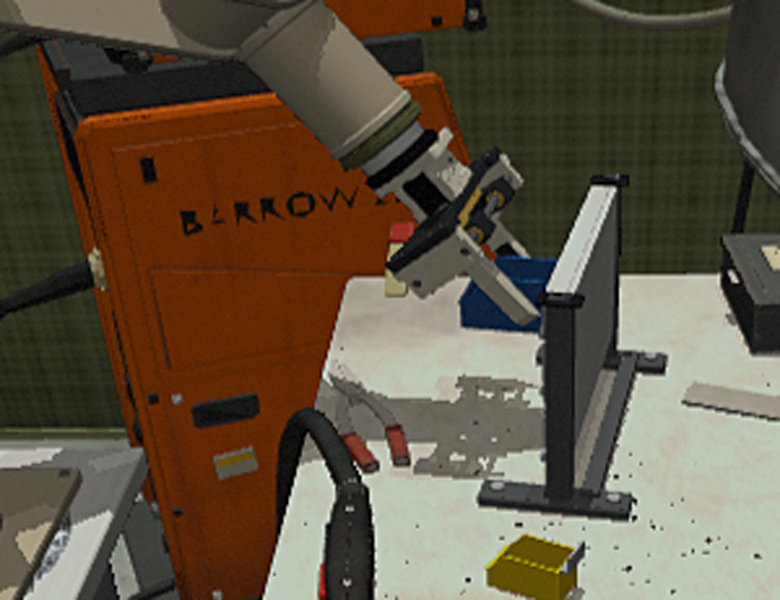

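Joint 6 has reached 2.657 (limit 2.66), which distorted the pose; the bin itself is fine. I'll ease off, then slide sideways along the groove (−y) to give the wrist room.

```bash
python3 -m inch '[[[0.5,-0.3,2,0,0,-0.015],[0.4,-0.3,3,0,0,-0.015],[0,0,0,0,0,0]]]';python3 -c "
from h import *
feel(3); print(st()[0]['q'])"
```

```text
t: 22.9
tool_pos: [0.5055, 0.1843, 0.1444]
orientation: [0.835, 1.836, -1.959]
force: [-9.1, 5.1, -0.0]
opening: 0.0498
F/T rack [-9.69  2.96 -0.44  0.43  1.53  0.3 ]
t 23.0 th 2.09 C [-46.67  -7.4  -15.04] zax [ 0.0056 -1.     -0.001 ] Frack [-8.82  2.57 -0.58] T [0.37 1.53 0.26] op 0.0498
t 23.0 p [0.5054 0.1843 0.1444] F [-8.14  4.26 -0.58] T [0.67 1.43 0.26] op 0.0498 q [ 0.536 -0.428  2.29  -0.58   0.842  2.596]
[[-0.774  0.603 -0.191]
 [ 0.151 -0.117 -0.982]
 [-0.614 -0.789 -0.001]]
[ 0.53604963 -0.4282978   2.29041615 -0.57957091  0.8416246   2.59575702]
```

```bash
python3 -m inch '[[[0.4,-0.3,4,0.0015,0.002,0],[0.4,-0.3,4,0.0015,0.002,0],[0,0,0,0,0,0]]]';python3 -c "
from h import *
feel(3); print(st()[0]['q'])"
```

```text
t: 23.38
tool_pos: [0.5037, 0.1756, 0.1451]
orientation: [0.842, 1.833, -1.963]
force: [-2.1, -0.1, -1.3]
opening: 0.0497
F/T rack [-1.81 -1.01 -1.52 -0.05  0.66 -0.08]
t 23.48 th 2.0 C [-46.68 -16.08 -14.28] zax [-2.e-04 -1.e+00 -2.e-04] Frack [-1.35 -1.35 -1.35] T [-0.03  0.67 -0.08] op 0.0499
t 23.48 p [0.5037 0.1758 0.1452] F [-1.59 -1.05 -1.35] T [ 0.1   0.67 -0.08] op 0.0499 q [ 0.522 -0.451  2.305 -0.575  0.843  2.582]
[[-0.773  0.604 -0.197]
 [ 0.155 -0.121 -0.98 ]
 [-0.616 -0.788 -0.   ]]
[ 0.52199747 -0.4506658   2.30516815 -0.57464889  0.84333792  2.58237939]
```

```bash
python3 -m inch '[[[0.2,-0.2,5,0,0,0],[0,0,6,0,0,0],[0,0,6,0,0,0],[0,0,6,0,0,0],[0,0,0,0,0,0]]]';python3 -c "
from h import *
feel(3); print(st()[0]['q'])"
```

```text
t: 24.1
tool_pos: [0.4989, 0.153, 0.1452]
orientation: [0.843, 1.833, -1.962]
force: [0.2, 0.9, -1.7]
opening: 0.0496
F/T rack [-0.33  0.55 -1.94  0.02  0.52  0.  ]
t 24.2 th 1.99 C [-46.95 -38.88 -14.18] zax [ 1.e-04 -1.e+00 -6.e-04] Frack [-0.62  0.25 -2.18] T [ 0.01  0.52 -0.03] op 0.0495
t 24.2 p [0.499  0.1535 0.1453] F [-0.56  0.37 -2.18] T [ 0.11  0.51 -0.03] op 0.0495 q [ 0.471 -0.519  2.351 -0.54   0.836  2.51 ]
[[-0.772  0.604 -0.197]
 [ 0.155 -0.121 -0.98 ]
 [-0.616 -0.788 -0.001]]
[ 0.471319   -0.51909771  2.35068947 -0.54007783  0.83640979  2.51040219]
```

```bash
python3 - <<'E'
from h import *
p,T=pose(0,-46,-17,-39); rows(p,T,3)
E
```

```text
[0.2, 0.8, 0.0, 0.0, -0.0, 0.012]
[0.2, 0.8, 0.0, 0.0, -0.0, 0.012]
[0.2, 0.8, 0.0, 0.0, -0.0, 0.012]
```

```bash
python3 -m inch '[[[0.2,0.8,0,0,0,0.012],[0.2,0.8,0,0,0,0.012],[0.2,0.8,0,0,0,0.012],[0,0,0,0,0,0]]]';python3 -c "
from h import *
feel(3); print(st()[0]['q'])
p,T=pose(0,-46,-22,-39); rows(p,T,4)"
```

```text
t: 24.7
tool_pos: [0.4995, 0.1535, 0.1423]
orientation: [0.867, 1.805, -1.941]
force: [1.2, 0.2, -2.0]
opening: 0.0499
F/T rack [-0.05  0.19 -1.91  0.02  0.63 -0.01]
t 24.8 th -0.05 C [-46.31 -38.71 -17.23] zax [ 7.e-04 -1.e+00 -2.e-04] Frack [-1.46 -0.27 -2.04] T [ 0.05  0.89 -0.01] op 0.0497
t 24.8 p [0.4998 0.1535 0.1428] F [-1.48  0.03 -2.04] T [ 0.23  0.86 -0.01] op 0.0497 q [ 0.489 -0.527  2.377 -0.598  0.811  2.57 ]
[[-0.751  0.631 -0.196]
 [ 0.15  -0.126 -0.981]
 [-0.643 -0.766 -0.   ]]
[ 0.48940015 -0.52718716  2.37671975 -0.59769003  0.81051175  2.5699666 ]
[0.7, 1.0, 0.1, 0.0, 0.0, -0.0]
[0.7, 1.0, 0.1, 0.0, 0.0, -0.0]
[0.7, 1.0, 0.1, 0.0, 0.0, -0.0]
[0.7, 1.0, 0.1, 0.0, 0.0, -0.0]
```

```bash
python3 -m inch '[[[0.8,0.9,0,0,0,0],[0.8,0.9,0,0,0,0],[0.8,0.9,0,0,0,0],[0,0,0,0,0,0]]]';python3 -c "
from h import *
feel(3); print(st()[0]['q'])"; python3 -m inch '[[[0.6,0.8,0,0,0,0],[0,0,0,0,0,0]]]';python3 -c "
from h import *
feel(3)"
```

```text
t: 25.3
tool_pos: [0.4997, 0.1534, 0.139]
orientation: [0.868, 1.805, -1.94]
force: [-1.1, 0.3, -2.0]
opening: 0.0497
F/T rack [-1.14  0.16 -2.24  0.15  0.76  0.08]
t 25.4 th -0.05 C [-46.34 -38.86 -20.97] zax [ 5.e-04 -1.e+00 -1.e-04] Frack [-0.76  0.2  -2.61] T [0.12 0.79 0.05] op 0.0498
t 25.4 p [0.4997 0.1534 0.139 ] F [-0.71  0.34 -2.61] T [0.27 0.75 0.05] op 0.0498 q [ 0.489 -0.521  2.38  -0.603  0.803  2.577]
[[-0.751  0.631 -0.196]
 [ 0.15  -0.126 -0.981]
 [-0.643 -0.766 -0.   ]]
[ 0.48928581 -0.52103408  2.38002211 -0.6028783   0.80287417  2.57738821]
t: 25.65
tool_pos: [0.4998, 0.1534, 0.1382]
orientation: [0.868, 1.805, -1.94]
force: [-2.7, 1.3, -1.1]
opening: 0.0498
F/T rack [-2.8   0.44 -1.13  0.07  0.9   0.06]
t 25.75 th -0.05 C [-46.3  -38.83 -21.86] zax [ 4.e-04 -1.e+00 -2.e-04] Frack [-3.    0.86 -2.1 ] T [0.06 0.91 0.12] op 0.0496
```

```bash
python3 -m inch '[[[0.5,0.5,0,0,0,0],[0,0,0,0,0,0]]]';python3 -c "
from h import *
feel(3)"; python3 -m inch '[[[0.4,0.3,0,0,0,0],[0,0,0,0,0,0]]]';python3 -c "
from h import *
feel(3)"
```

```text
t: 26.0
tool_pos: [0.4998, 0.1534, 0.1376]
orientation: [0.868, 1.805, -1.94]
force: [-3.2, 0.5, -0.8]
opening: 0.0498
F/T rack [-3.51  0.44 -0.36  0.05  0.89  0.03]
t 26.1 th -0.06 C [-46.29 -38.78 -22.43] zax [ 5.e-04 -1.e+00 -3.e-04] Frack [-3.47  0.5  -0.1 ] T [0.09 0.91 0.03] op 0.0499
t: 26.35
tool_pos: [0.4998, 0.1535, 0.1372]
orientation: [0.869, 1.805, -1.94]
force: [-1.9, -0.0, -0.9]
opening: 0.0495
F/T rack [-2.06  0.17 -1.21  0.05  0.7   0.02]
t 26.45 th -0.07 C [-46.32 -38.76 -22.86] zax [ 5.e-04 -1.e+00 -4.e-04] Frack [-2.02  0.66 -1.62] T [ 0.04  0.72 -0.02] op 0.0493
```

```bash
python3 -m inch '[[[0.4,0.5,0,0,0,0],[0,0,0,0,0,0]]]';python3 -c "
from h import *
feel(3)"; python3 -m inch '[[[0.3,0.4,0,0,0,0],[0,0,0,0,0,0]]]';python3 -c "
from h import *
feel(3)"
```

```text
t: 26.7
tool_pos: [0.4997, 0.1534, 0.1364]
orientation: [0.868, 1.805, -1.94]
force: [0.1, 0.0, -1.6]
opening: 0.0492
F/T rack [-0.15  0.28 -1.59  0.07  0.56  0.  ]
t 26.8 th -0.06 C [-46.33 -38.84 -23.61] zax [ 5.e-04 -1.e+00 -2.e-04] Frack [ 0.21  0.5  -1.34] T [ 0.09  0.6  -0.02] op 0.0494
t: 27.05
tool_pos: [0.4997, 0.1534, 0.1359]
orientation: [0.868, 1.805, -1.94]
force: [0.7, -0.2, -2.0]
opening: 0.0497
F/T rack [-0.   -0.08 -1.58  0.03  0.55  0.  ]
t 27.15 th -0.06 C [-46.36 -38.82 -24.1 ] zax [ 5.e-04 -1.e+00 -2.e-04] Frack [-0.16 -0.25 -1.28] T [0.   0.57 0.02] op 0.0493
```

```bash
python3 -m inch '[[[0.4,0.5,0,0,0,0],[0,0,0,0,0,0]]]';python3 -c "
from h import *
feel(3)"; python3 -m inch '[[[0.3,0.4,0,0,0,0],[0,0,0,0,0,0]]]';python3 -c "
from h import *
feel(3)
c=cam('wrist'); cv2.imwrite('pics/w10.png',c['image'])
"
```

```text
t: 27.4
tool_pos: [0.4998, 0.1535, 0.1353]
orientation: [0.868, 1.805, -1.94]
force: [-1.3, 0.8, -1.9]
opening: 0.0497
F/T rack [-0.45 -0.28 -1.65  0.07  0.58  0.03]
t 27.5 th -0.06 C [-46.33 -38.8  -24.73] zax [ 5.e-04 -1.e+00 -3.e-04] Frack [ 0.46 -0.51 -1.88] T [0.05 0.55 0.03] op 0.0497
t: 27.75
tool_pos: [0.4998, 0.1535, 0.1351]
orientation: [0.869, 1.805, -1.94]
force: [-5.8, -0.7, 2.8]
opening: 0.05
F/T rack [-5.69 -1.9   2.57 -0.14  0.75 -0.22]
t 27.85 th -0.07 C [-46.32 -38.77 -24.92] zax [ 3.e-04 -1.e+00 -3.e-04] Frack [-6.53 -1.32  2.59] T [-0.14  0.74 -0.23] op 0.0496
```

View pics/w10.png

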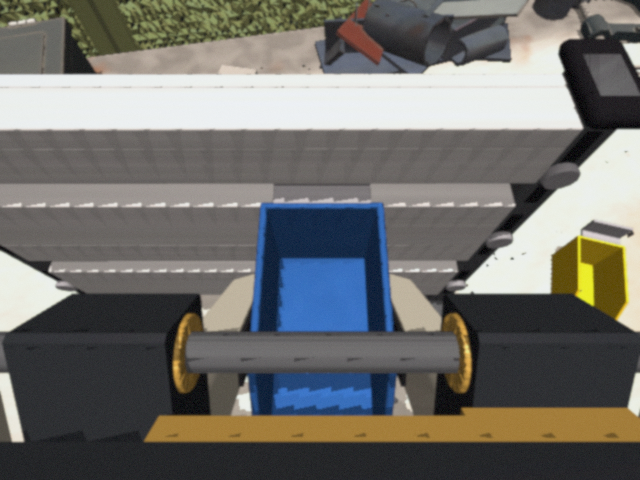

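Seated: there is floor contact at z≈−24.9 mm, the bin is upright in the hand and the neck is in the groove. I'll hold briefly, then release gently.

```bash
python3 -m inch '[[[0,0,0,0,0,0],[0,0,0,0,0,0],[0,0,0,0,0,0]]]' 40 15; python3 -c "
from h import *
feel(3)"; python3 -m inch '[[[0,0,0,0,0,0],[0,0,0,0,0,0],[0,0,0,0,0,0],[0,0,0,0,0,0],[0,0,0,0,0,0],[0,0,0,0,0,0]]]' 76; python3 -c "
from h import *
feel(3)
c=cam('wrist'); cv2.imwrite('pics/w11.png',c['image'])
c=cam('side'); cv2.imwrite('pics/s11.png',cv2.resize(c['image'][50:300,120:420],None,fx=2.6,fy=2.4,interpolation=cv2.INTER_CUBIC))
"
```

```text
t: 28.28
tool_pos: [0.4998, 0.1535, 0.1351]
orientation: [0.869, 1.805, -1.94]
force: [-5.8, 0.2, 2.5]
opening: 0.0501
F/T rack [-5.57 -1.24  2.67 -0.15  0.74 -0.14]
t 28.38 th -0.07 C [-46.3  -38.74 -24.89] zax [ 3.e-04 -1.e+00 -4.e-04] Frack [-5.96 -1.11  2.73] T [-0.14  0.75 -0.17] op 0.05
t: 29.12
tool_pos: [0.4998, 0.1534, 0.1348]
orientation: [0.868, 1.805, -1.94]
force: [0.5, 0.5, -0.6]
opening: 0.0762
F/T rack [ 0.1   0.12 -0.2   0.03  0.3  -0.  ]
t 29.23 th -0.06 C [-46.32 -38.79 -25.2 ] zax [ 5.e-04 -1.e+00 -2.e-04] Frack [ 0.43 -0.01 -0.63] T [ 0.04  0.27 -0.03] op 0.0761
```

View pics/w11.png

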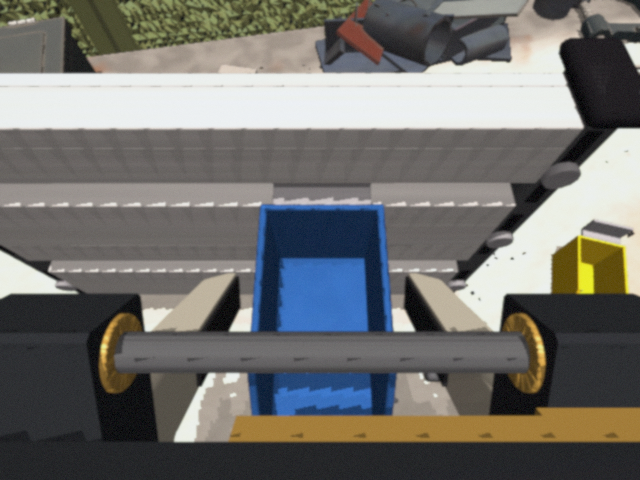

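View pics/s11.png

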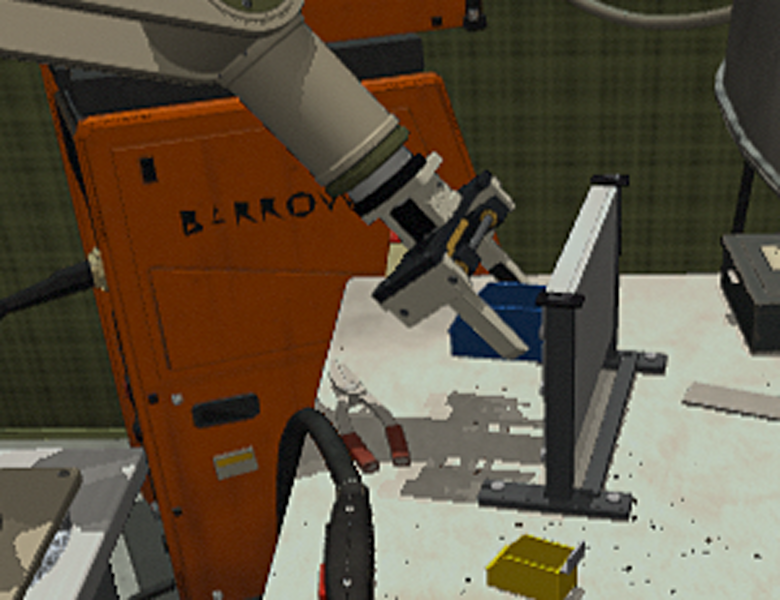

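```bash
python3 -m inch '[[[-7,-9,0,0,0,0],[-8,-9,0,0,0,0],[-8,-9,0,0,0,0],[-8,-9,0,0,0,0],[-8,-9,0,0,0,0]]]'; python3 -c "
from h import *
feel(2);print(st()[0]['q'])"
```

```text
t: 29.95
tool_pos: [0.5007, 0.1533, 0.1955]
orientation: [0.869, 1.805, -1.94]
force: [0.4, 0.4, -0.2]
opening: 0.0762
F/T rack [0.79 0.73 0.4  0.07 0.25 0.01]
t 30.0 th -0.2 C [-44.61 -38.21  37.55] zax [ 7.e-04 -1.e+00 -2.e-03] Frack [1.21 0.99 0.96] T [0.09 0.19 0.01] op 0.0763
t 30.0 p [0.5016 0.1537 0.1976] F [1.38 0.73 0.96] T [0.13 0.17 0.01] op 0.0763 q [ 0.488 -0.599  2.319 -0.539  0.916  2.479]
[[-0.749  0.633 -0.196]
 [ 0.151 -0.125 -0.981]
 [-0.645 -0.764 -0.002]]
[ 0.48759096 -0.59879345  2.31882864 -0.5389855   0.91616039  2.47869764]
```

Still clear. Up 40 mm more, then look.

```bash
python3 -m inch '[[[-6,-8,0,0,0,0],[-6,-8,0,0,0,0],[-6,-8,0,0,0,0],[-6,-8,0,0,0,0],[0,0,0,0,0,0],[0,0,0,0,0,0]]]'; python3 -c "
from h import *
feel(2);print(st()[0]['q'])
c=cam('wrist'); cv2.imwrite('pics/w12.png',c['image'])
w=c
c=cam('side'); cv2.imwrite('pics/s12.png',cv2.resize(c['image'][100:300,220:420],None,fx=3,fy=3,interpolation=cv2.INTER_CUBIC))
c=cam('scene'); cv2.imwrite('pics/c12.png',c['image'])
"
```

```text
t: 30.75
tool_pos: [0.4983, 0.1536, 0.234]
orientation: [0.868, 1.805, -1.941]
force: [-0.7, 0.4, 0.2]
opening: 0.076
F/T rack [-0.52  0.03 -0.07  0.02  0.33 -0.03]
t 30.8 th -0.02 C [-47.85 -38.95  73.7 ] zax [ 5.e-04 -1.e+00  1.e-04] Frack [-0.27 -0.17 -0.29] T [-0.    0.32 -0.05] op 0.0758
t 30.8 p [0.4982 0.1536 0.2337] F [-0.3  -0.11 -0.29] T [ 0.06  0.32 -0.05] op 0.0758 q [ 0.492 -0.638  2.275 -0.51   0.994  2.43 ]
[[-0.751  0.631 -0.196]
 [ 0.15  -0.126 -0.981]
 [-0.643 -0.766  0.   ]]
[ 0.49195872 -0.63765432  2.27459214 -0.51010847  0.99363291  2.43021675]
```

View pics/w12.png

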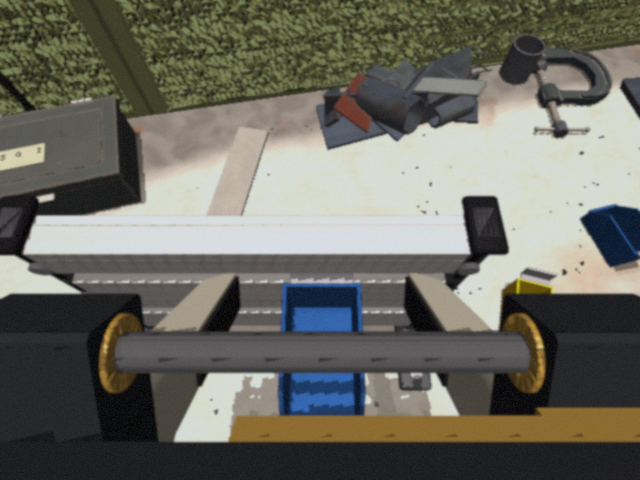

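View pics/s12.png

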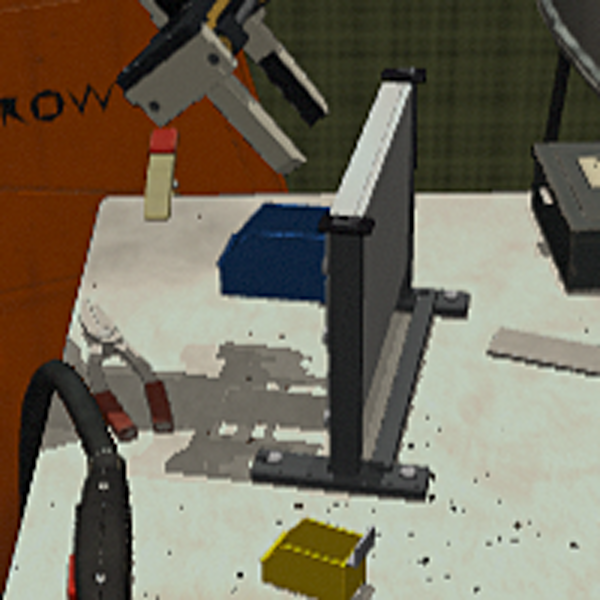

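```bash
python3 -c "
from h import *
c=cam('wrist')
for p in((282.5,284),(361.5,284)): print((rz(YAW).T@(onz(c,*p,.1666)-O)*1e3).round(1))
print(st()[0]['dq'].round(3)); print(robot.close_job())"
```

```text
[ -3.4 -14.9   2.6]
[ -3.3 -64.7   2.6]
t 31.0 p [0.4983 0.1536 0.2338] F [-0.3   0.19 -0.5 ] T [ 0.07  0.32 -0.  ] op 0.0763 q [ 0.492 -0.638  2.274 -0.51   0.994  2.43 ]
[[-0.751  0.631 -0.196]
 [ 0.15  -0.126 -0.981]
 [-0.643 -0.766  0.   ]]
[ 0.001  0.001 -0.002 -0.003 -0.001  0.   ]
the job is handed in; nothing more can be done
None
```

The bin is hanging in the upper groove, released, with the arm clear of it. I handed the job in at about 31 s; no verdict is reported.

**What I did**
- I gripped the large blue bin with the tool leaned 40° and brought it to the rack tilted 50° front up.
- I felt the lip against both edges of the groove mouth. The two touches put the groove floor about 14 mm above nominal; the final floor contact gave about 12.6 mm.
- I slid the lip in along its own direction and turned the bin down step by step until it was upright. I then lowered it until its neck rested on the groove floor, and only then opened the jaws.
- The highest force I saw at the rack was about 13 N, against the 45 N limit.

**What went wrong on the way**
- Joint 6 came right up to its limit near the end of the turn-down, reading 2.657 against 2.66. This skewed the pose and pressed the bin lightly on the board at about 11 N. I backed off and slid about 39 mm along the groove, which cleared it; the bin hangs at that offset, inside the ±100 mm allowed.
- Joint 2 read −0.891 in transit, against a limit of −0.89. I moved off it at once, but I can't rule out that it counted as passing the range.

**Last checks**
- The pictures after release showed the bin upright and parallel to the board. The wrist force was near zero and the arm was still.
- **Disagreement:** a single-camera measurement put the back rim 3.4 mm in front of my estimated face, close to the 3.5 mm limit. The in-hand reading and the contact forces before release gave about 1.3 mm, with the bin pressing on the board. The camera calibration is only good to about 2 mm, so I took the bin as flush.
- I saw no contact with the other objects, but did not measure their positions at the end.

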